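# Put the router base plates away in the tool case

## Robot

A 6-joint arm with a two-finger parallel gripper is mounted at the origin on the work surface. World frame = base frame: x ahead of the robot, y to its left, z up, the work surface at z = 0. Lengths are in m, angles in degrees, forces in N, time in s.
With the tool pointing down it reaches from about 0.35 to 0.875 m from the base axis. Payload 4.2 kg.
Tool frame: the origin (TCP) lies on the centre line of the jaws, within the pads' length; the fingertips stand 25 mm ahead of it and the grasp point (between the pads) lies 6 mm ahead of it (finger_overhang is the distance from the TCP to the fingertips, in m); z points along the fingers, y is the line along which they close (so a half turn about z gives the same grasp; the last joint's range is limited). The gripper opens to 87 mm and grips with 3 to 60 N. Pads are 19 mm wide; open, the fingers measure 117 mm over their backs; the gripper's body (75 mm by 190 mm) begins 51 mm behind the grasp point.
Start: joints at [86.207, 22.042, 0.453, 0, -68.411, -14.817], TCP at [0.199, 0.592, 0.248] pointing down, gripper open.
Joint ranges: [-179.83, 179.83], [-69.29, 118.12], [-61.27, 80.66], [-181.25, 117.63], [-171.15, -9.14], [-177.46, 177.46]. Speed limits (degrees/s): [159.86, 159.86, 180, 180, 180, 180].

## Interface

Orientations are given as a 3x3 rotation matrix whose columns are the frame's x, y, z axes.
In Python, from station import sense, capture, finish_job, spot_in, tip_of, finger_overhang gives the robot as it stands. The module is installed in compiled form; this text tells all that it offers.
- The arm moves only by the tool servo_tool, never from a script. Its arguments are lists of equal length, an entry for each row: "slide": the shift along the tool's x, y, z in m, a list of three; "spin": the turn about the tool's z in degrees; "grip": the closure, from 0 (fully open) to 1 (shut). A call has exactly 5 rows; each row is the pose to reach, as a shift and turn from the pose commanded when the call began, along the tool's axes at that moment; what a row does not reach only later rows make up. A row lasts 1/12 s, in which the tool goes at most 41.7 mm and 7.16 degrees, less where a joint would pass 70% of its speed; a pose out of reach is approached as far as the arm can. A call with a gripper value outside its range is refused whole. The fingers move at their own pace and stop on an object; the grip force is fixed at half the most. Time passes only in rows, so rows that repeat a pose let the fingers close, or fill a call up. It gives the time, the measured TCP pose, the force, the opening and the grip force at its end, in the units of the state.
- sense(): the state, without advancing time (a new reading comes with each control period).
- capture(name): name is "scene" or "top" or "wrist"; returns a dict with "pixels" (480x640x3 uint8, blue, green, red), "depth" (480x640 float32, m along the optical axis (not along the pixel's ray), 0 where there is no reading), "fx", "fy", "cx", "cy" (pixels), "R" (3x3) and "t" (3): a world point X has camera coordinates R X + t; the wrist camera has in their place "hand_eye" (4x4, takes a point from camera to tool coordinates, whose origin is the TCP and whose axes are the flange's). Camera axes: x right, y down, z forward; pixel columns grow to the right and rows downward; lengths in m; the calibration is good to about 2 mm. A picture is of the moment at which its call begins: read the wrist's pose just before it.
- finish_job(): hands the job in; it is judged then, once.
Trained networks look in the newest picture that a camera, given by its name, has taken for a name from the list of things; names that differ only in an ending like _2 or _b are one class to them, and where a whole thing is asked for, a point or a joint stands for the part that bears it (a point fixed in the world has none). Each returns a list of dicts, best first, with "conf" (0 to 1); they miss things now and then, are a little off and sometimes report something else, mostly with a low value. They report only what shows in the picture. A call takes as long as a camera call. They do not tell look-alikes from the thing itself.
- spot_in(thing, camera): "point" ([x, y, z] in m, in world coordinates, good to about 4 mm: the middle of the surface that is visible of it).
- tip_of(thing, camera): "point" ([x, y, z] in m, in world coordinates, good to about 4 mm: a listed point, or the origin of a listed thing).
The state is a dict: "time_s": time; "joints": joint angles; "joint_velocities": joint speeds; "effort": joint torques, N m; "tcp_pos": TCP position; "ee_rot": TCP orientation; "wrist_force": force on the tool from outside, world axes, zero at the start; "moment": the same for the moment, N m; "gripper_width": opening from 0.0 (shut) to 1.0 (fully open); "gripper_force": force on a finger pad.
Only numpy, scipy, OpenCV 4.12 (cv2) and the standard library are available. Lean on these libraries where they do the work, as an engineer would, in place of code of your own. Each camera call takes 0.05 s, during which the arm holds its last target. There are 200 camera calls.

## Task

Put every router base plate lying on the bench away in the open yellow case: each goes on its own pair of studs, slid about until both holes drop over the studs and the plate lies flat on the case floor. Then gently lower the lid until it is fully shut, and after that swing the carry handle on the lid up until it snaps upright, ready to carry. Leave the screwdriver, spray can and tape roll alone.

Things in the scene. Friction and masses are not known exactly. Their poses are not given: they have to be found in the camera images.
- case: yellow tool case, fixed to the bench, outer 360 (x) x 180 (y) mm, base 30 mm high, walls 6 mm, floor 6 mm thick. Origin: centre of its underside, z up; y points to the side where the lid is hinged. Four stud pairs in a row along x, 72 mm apart.
- station0 (a point): first place in the case: point on its inner floor midway between two studs at y = +40 and -40 mm, 9.6 mm thick, 14 mm tall, tips chamfered. Axes as the case. A stored plate lies flat here, its origin on this point, its length along y. Not lined up, it rests on the stud tips 14 mm higher, slides about, and drops when both holes find their studs.
- station1 (a point): second place in the case: point on its inner floor midway between two studs at y = +40 and -40 mm, 9.6 mm thick, 14 mm tall, tips chamfered. Axes as the case. A stored plate lies flat here, its origin on this point, its length along y. Not lined up, it rests on the stud tips 14 mm higher, slides about, and drops when both holes find their studs.
- station2 (a point): third place in the case: point on its inner floor midway between two studs at y = +40 and -40 mm, 9.6 mm thick, 14 mm tall, tips chamfered. Axes as the case. A stored plate lies flat here, its origin on this point, its length along y. Not lined up, it rests on the stud tips 14 mm higher, slides about, and drops when both holes find their studs.
- station3 (a point): last place in the case: point on its inner floor midway between two studs at y = +40 and -40 mm, 9.6 mm thick, 14 mm tall, tips chamfered. Axes as the case. A stored plate lies flat here, its origin on this point, its length along y. Not lined up, it rests on the stud tips 14 mm higher, slides about, and drops when both holes find their studs.
- plate1: router base plate: flat aluminium, 56 (x) x 110 (y) x 6 mm, two 13 mm round through holes at y = +40 and -40 mm; in the middle of its top a red grip rib 16 (x) x 36 (y) mm whose top is 44 mm above the plate's underside. Pinch the rib from above across its 16 mm. Origin: centre of the underside. All alike, 100 to 200 g, fit either way round. May be absent (None from the start).
- plate2: router base plate: flat aluminium, 56 (x) x 110 (y) x 6 mm, two 13 mm round through holes at y = +40 and -40 mm; in the middle of its top a red grip rib 16 (x) x 36 (y) mm whose top is 44 mm above the plate's underside. Pinch the rib from above across its 16 mm. Origin: centre of the underside. All alike, 100 to 200 g, fit either way round. May be absent (None from the start).
- plate3: router base plate: flat aluminium, 56 (x) x 110 (y) x 6 mm, two 13 mm round through holes at y = +40 and -40 mm; in the middle of its top a red grip rib 16 (x) x 36 (y) mm whose top is 44 mm above the plate's underside. Pinch the rib from above across its 16 mm. Origin: centre of the underside. All alike, 100 to 200 g, fit either way round. May be absent (None from the start).
- plate4: router base plate: flat aluminium, 56 (x) x 110 (y) x 6 mm, two 13 mm round through holes at y = +40 and -40 mm; in the middle of its top a red grip rib 16 (x) x 36 (y) mm whose top is 44 mm above the plate's underside. Pinch the rib from above across its 16 mm. Origin: centre of the underside. All alike, 100 to 200 g, fit either way round. May be absent (None from the start).
- lid (a joint): hinge of the yellow lid, rad: 0 fully shut, about 1.6 to 1.85 at the start (standing open, leaning outward), stop at 1.9. Stiff: it stays where it is left, also half shut; about 3 to 5 N at the free edge moves it. Close it by pushing the outer face near the free edge from behind, then down.
- lid_hinge (a point): middle of the hinge line, along the case's x on its +y side, 30 mm above the bench. The lid, a tray 36 mm deep with 6 mm walls, is 360 mm along the hinge and reaches 180 mm from it; shut, its top is 66 mm above the bench. Axes move with the lid: shut, as the case; -y to the free edge, z out of its outer face.
- lid_edge (a point): middle of the lid's free edge on its outer face, 180 mm from the hinge line and 36 mm out from it along the lid's z.
- handle (a joint): hinge of the black carry handle on the lid's outer face, rad: 0 folded flat (start), 1.57 standing upright against its stop. An over-centre spring: let go below about 1.0 rad it springs back flat, beyond about 1.2 rad it snaps to 1.57 and holds there. About 2 to 4 N at the bar.
- handle_bar (a point): middle of the handle's bar, a round bar 12 mm thick and 110 mm long along the lid's x, on two 60 mm legs of 10 mm at its ends. Folded, its centre lies 16 mm above the lid's outer face and 45 mm from the hinge line.
- handle_pivot (a point): middle of the handle's pivot line (along the lid's x), 16 mm above the lid's outer face and 105 mm from the hinge line; the bar circles it at 60 mm, from the lid's +y side when folded to straight out of the lid (its z) when upright.
- screwdriver: screwdriver lying on the bench, about 200 mm long, a bystander; origin at its underside's centre
- spray_can: green can, 54 mm wide, 150 mm tall, standing on the bench, a bystander; origin at its underside
- tape_roll: cardboard-coloured tape roll, 80 mm wide, 24 mm tall, lying flat, a bystander; origin at its underside
Things that resemble listed ones, but are neither listed nor needed, are in the scene too. What is shaped like the plate1 but orange, pink or purple is not meant.

How it is judged (in metres and radians):
On the way, in this order (a step that is already met when the one before it is completed fails the run):
1. every plate present lies flat over its own stud pair, the lid still open (((horizontal distance between plate1 and station0 below 0.004 m and z of plate1 in the frame of station0 below 0.0025 m and angle between plate1's own z axis and vertical below 0.05 rad) or (horizontal distance between plate1 and station1 below 0.004 m and z of plate1 in the frame of station1 below 0.0025 m and angle between plate1's own z axis and vertical below 0.05 rad) or (horizontal distance between plate1 and station2 below 0.004 m and z of plate1 in the frame of station2 below 0.0025 m and angle between plate1's own z axis and vertical below 0.05 rad) or (horizontal distance between plate1 and station3 below 0.004 m and z of plate1 in the frame of station3 below 0.0025 m and angle between plate1's own z axis and vertical below 0.05 rad)) and ((horizontal distance between plate2 and station0 below 0.004 m and z of plate2 in the frame of station0 below 0.0025 m and angle between plate2's own z axis and vertical below 0.05 rad) or (horizontal distance between plate2 and station1 below 0.004 m and z of plate2 in the frame of station1 below 0.0025 m and angle between plate2's own z axis and vertical below 0.05 rad) or (horizontal distance between plate2 and station2 below 0.004 m and z of plate2 in the frame of station2 below 0.0025 m and angle between plate2's own z axis and vertical below 0.05 rad) or (horizontal distance between plate2 and station3 below 0.004 m and z of plate2 in the frame of station3 below 0.0025 m and angle between plate2's own z axis and vertical below 0.05 rad)) and ((horizontal distance between plate3 and station0 below 0.004 m and z of plate3 in the frame of station0 below 0.0025 m and angle between plate3's own z axis and vertical below 0.05 rad) or (horizontal distance between plate3 and station1 below 0.004 m and z of plate3 in the frame of station1 below 0.0025 m and angle between plate3's own z axis and vertical below 0.05 rad) or (horizontal distance between plate3 and station2 below 0.004 m and z of plate3 in the frame of station2 below 0.0025 m and angle between plate3's own z axis and vertical below 0.05 rad) or (horizontal distance between plate3 and station3 below 0.004 m and z of plate3 in the frame of station3 below 0.0025 m and angle between plate3's own z axis and vertical below 0.05 rad)) and ((horizontal distance between plate4 and station0 below 0.004 m and z of plate4 in the frame of station0 below 0.0025 m and angle between plate4's own z axis and vertical below 0.05 rad) or (horizontal distance between plate4 and station1 below 0.004 m and z of plate4 in the frame of station1 below 0.0025 m and angle between plate4's own z axis and vertical below 0.05 rad) or (horizontal distance between plate4 and station2 below 0.004 m and z of plate4 in the frame of station2 below 0.0025 m and angle between plate4's own z axis and vertical below 0.05 rad) or (horizontal distance between plate4 and station3 below 0.004 m and z of plate4 in the frame of station3 below 0.0025 m and angle between plate4's own z axis and vertical below 0.05 rad)) and value of joint lid above 0.8 rad), for 0.2 s.
2. the lid is fully shut (value of joint lid below 0.05 rad), for 0.2 s.
3. the carry handle has snapped upright (value of joint handle above 1.48 rad and value of joint lid below 0.05 rad), for 0.2 s.
At the end, for the whole second after the job is handed in: Every plate present lies flat on the case floor over a stud pair of its own (within 4 mm of the place's point, less than 2.5 mm off the floor, tilted under 0.05 rad) and at rest, the lid is shut (under 0.05 rad) and the carry handle upright (over 1.48 rad) (all of step 3 and ((horizontal distance between plate1 and station0 below 0.004 m and z of plate1 in the frame of station0 below 0.0025 m and angle between plate1's own z axis and vertical below 0.05 rad) or (horizontal distance between plate1 and station1 below 0.004 m and z of plate1 in the frame of station1 below 0.0025 m and angle between plate1's own z axis and vertical below 0.05 rad) or (horizontal distance between plate1 and station2 below 0.004 m and z of plate1 in the frame of station2 below 0.0025 m and angle between plate1's own z axis and vertical below 0.05 rad) or (horizontal distance between plate1 and station3 below 0.004 m and z of plate1 in the frame of station3 below 0.0025 m and angle between plate1's own z axis and vertical below 0.05 rad)) and ((horizontal distance between plate2 and station0 below 0.004 m and z of plate2 in the frame of station0 below 0.0025 m and angle between plate2's own z axis and vertical below 0.05 rad) or (horizontal distance between plate2 and station1 below 0.004 m and z of plate2 in the frame of station1 below 0.0025 m and angle between plate2's own z axis and vertical below 0.05 rad) or (horizontal distance between plate2 and station2 below 0.004 m and z of plate2 in the frame of station2 below 0.0025 m and angle between plate2's own z axis and vertical below 0.05 rad) or (horizontal distance between plate2 and station3 below 0.004 m and z of plate2 in the frame of station3 below 0.0025 m and angle between plate2's own z axis and vertical below 0.05 rad)) and ((horizontal distance between plate3 and station0 below 0.004 m and z of plate3 in the frame of station0 below 0.0025 m and angle between plate3's own z axis and vertical below 0.05 rad) or (horizontal distance between plate3 and station1 below 0.004 m and z of plate3 in the frame of station1 below 0.0025 m and angle between plate3's own z axis and vertical below 0.05 rad) or (horizontal distance between plate3 and station2 below 0.004 m and z of plate3 in the frame of station2 below 0.0025 m and angle between plate3's own z axis and vertical below 0.05 rad) or (horizontal distance between plate3 and station3 below 0.004 m and z of plate3 in the frame of station3 below 0.0025 m and angle between plate3's own z axis and vertical below 0.05 rad)) and ((horizontal distance between plate4 and station0 below 0.004 m and z of plate4 in the frame of station0 below 0.0025 m and angle between plate4's own z axis and vertical below 0.05 rad) or (horizontal distance between plate4 and station1 below 0.004 m and z of plate4 in the frame of station1 below 0.0025 m and angle between plate4's own z axis and vertical below 0.05 rad) or (horizontal distance between plate4 and station2 below 0.004 m and z of plate4 in the frame of station2 below 0.0025 m and angle between plate4's own z axis and vertical below 0.05 rad) or (horizontal distance between plate4 and station3 below 0.004 m and z of plate4 in the frame of station3 below 0.0025 m and angle between plate4's own z axis and vertical below 0.05 rad)) and linear speed of each of plate1, plate2, plate3, plate4 below 0.02 m/s); the robot touches nothing.
It fails at once if the lid is slammed (closing faster than 2.5 rad/s) (velocity of joint lid below -2.5 rad/s).
It fails at once if the screwdriver is disturbed (moved more than 3 cm) (distance of screwdriver from where it was at the start of the episode above 0.03 m).
It fails at once if the spray can is disturbed (moved more than 3 cm) (distance of spray_can from where it was at the start of the episode above 0.03 m).
It fails at once if the tape roll is disturbed (moved more than 3 cm) (distance of tape_roll from where it was at the start of the episode above 0.03 m).
Of plate1, plate2, plate3, plate4 only 3 to 4 are there at a start; the rules pass over those that are not, and their reading is None.
At some moment in a run one of plate1, plate2, plate3, plate4 may be knocked a few centimetres aside while the robot is not near it.
Once in a run the grip may slacken for a moment while it holds something.
It also fails if it takes over 210 s, if anything falls off the work surface, if the arm or the gripper's body presses on something with over 40 N, if the wrist force passes 120 N, or if a joint passes its speed limit or range.

## Working session

There is one attempt and no reset: what is moved stays moved. The work goes in short steps, Python scripts to look and compute and a tool call to move; the robot and the scene stay as the last step left them, time stands still between calls to the robot, and variables do not carry over. Pictures are saved under pics/ and viewed, at most 14 in all, crops included, and the job is handed in when it is done.

Besides the shell and the picture viewer there is one more tool, called after "Emit:" in YAML: its name, and indented under it one key for each argument. servo_tool: Moves the arm, as the interface text tells. Its arguments: {"type":"object","properties":{"slide":{"type":"array"},"spin":{"type":"array"},"grip":{"type":"array"}},"required":["slide","spin","grip"]}

```bash
mkdir -p pics; cat > h.py <<'E'
import numpy as np, cv2
from station import *
def world(c,u,v,d=None):
    d=c["depth"][int(v),int(u)] if d is None else d
    p=np.array([(u-c["cx"])/c["fx"]*d,(v-c["cy"])/c["fy"]*d,d])
    return c["R"].T@(p-c["t"])
def pix(c,X):
    p=c["R"]@np.asarray(X)+c["t"]; return p[0]/p[2]*c["fx"]+c["cx"],p[1]/p[2]*c["fy"]+c["cy"]
def cloud(c):
    v,u=np.mgrid[0:480,0:640]; d=c["depth"]
    p=np.stack([(u-c["cx"])/c["fx"]*d,(v-c["cy"])/c["fy"]*d,d],-1)
    return (p-c["t"])@c["R"]
E
python3 - <<'E'
from h import *
for n in ["top","scene"]:
    c=capture(n); cv2.imwrite(f"pics/{n}0.png",c["pixels"])
    print(n,c["fx"],c["R"].round(3).tolist(),c["t"].round(3).tolist())
    for th in ["plate1","station0","station1","station2","station3","lid_hinge","lid_edge","handle_bar","screwdriver","spray_can","tape_roll"]:
        print(th,[(np.round(o["point"],3).tolist(),round(o["conf"],2),np.round(pix(c,o["point"])).tolist()) for o in tip_of(th,n)][:7])
s=sense();print(s["ee_rot"],s["tcp_pos"],finger_overhang)
E
```

```text
top 609.4049285905867 [[-0.002, -1.0, -0.001], [-0.995, 0.002, -0.104], [0.104, 0.001, -0.995]] [-0.08, 0.55, 1.586]
plate1 [([0.593, -0.268, -0.002], 0.98, [381.0, 225.0]), ([0.725, -0.276, 0.001], 0.96, [384.0, 177.0]), ([0.338, -0.084, -0.004], 0.92, [314.0, 320.0]), ([0.47, -0.28, 0.005], 0.85, [387.0, 270.0]), ([0.589, -0.049, 0.001], 0.84, [301.0, 226.0]), ([0.471, -0.031, 0.001], 0.69, [294.0, 270.0]), ([0.298, -0.234, -0.001], 0.68, [370.0, 335.0])]
station0 [([0.51, 0.187, 0.007], 0.94, [213.0, 256.0]), ([0.652, 0.177, 0.005], 0.63, [217.0, 203.0]), ([0.58, 0.181, 0.006], 0.56, [215.0, 230.0]), ([0.547, 0.182, -0.005], 0.34, [215.0, 242.0])]
station1 [([0.51, 0.187, 0.007], 0.94, [213.0, 256.0]), ([0.652, 0.177, 0.005], 0.63, [217.0, 203.0]), ([0.58, 0.181, 0.006], 0.56, [215.0, 230.0]), ([0.547, 0.182, -0.005], 0.34, [215.0, 242.0])]
station2 [([0.51, 0.187, 0.007], 0.94, [213.0, 256.0]), ([0.652, 0.177, 0.005], 0.63, [217.0, 203.0]), ([0.58, 0.181, 0.006], 0.56, [215.0, 230.0]), ([0.547, 0.182, -0.005], 0.34, [215.0, 242.0])]
station3 [([0.51, 0.187, 0.007], 0.94, [213.0, 
[... 1545 characters left out ...]
456.0, 326.0]), ([0.651, 0.174, 0.007], 0.68, [378.0, 392.0]), ([0.51, 0.186, 0.01], 0.6, [431.0, 346.0]), ([0.578, 0.178, 0.007], 0.55, [406.0, 367.0])]
lid_hinge [([0.592, -0.05, 0.001], 0.45, [308.0, 309.0])]
lid_edge [([0.562, 0.327, 0.206], 0.8, [524.0, 329.0])]
handle_bar [([0.564, 0.327, 0.074], 0.88, [499.0, 390.0])]
screwdriver [([0.79, -0.124, 0.002], 0.89, [206.0, 345.0])]
spray_can [([0.685, -0.422, 0.003], 0.69, [171.0, 251.0])]
tape_roll [([0.348, -0.444, -0.005], 0.62, [272.0, 197.0])]
[[ 9.47715590e-01 -3.19116216e-01 -1.62663028e-05]
 [-3.19116216e-01 -9.47715590e-01  2.86989007e-05]
 [-2.45741134e-05 -2.20075546e-05 -9.99999999e-01]] [0.199414   0.59231859 0.24755853] 0.025
```

View pics/top0.png

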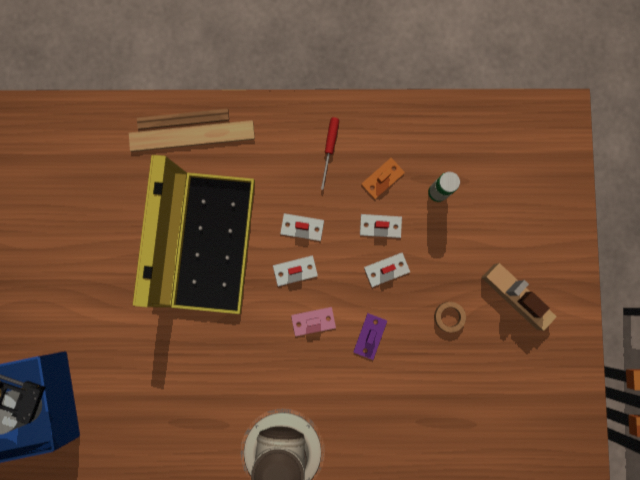

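View pics/scene0.png

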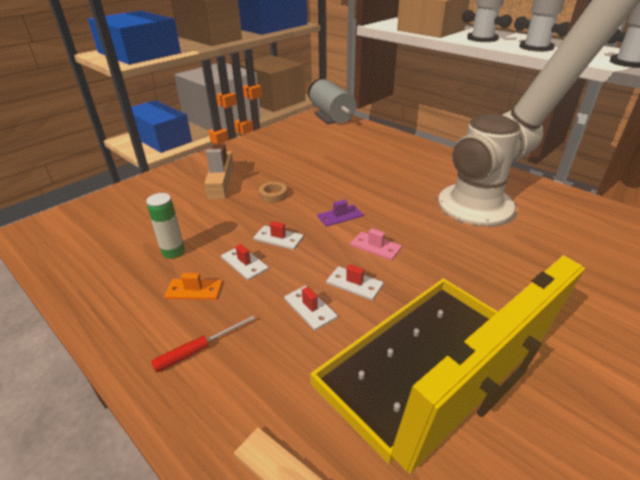

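The top view shows four grey plates with red ribs at px (302,227), (381,226), (295,271) and (387,270). The look-alikes to leave are orange (383,178), pink (314,321) and purple (370,337). The case sits at about (213,243) with its lid open to the left, and all eight studs are visible. Next I'll measure these accurately.

```bash
cat >> h.py <<'E'
def atz(c,u,v,z):
    r=c["R"].T@np.array([(u-c["cx"])/c["fx"],(v-c["cy"])/c["fy"],1]); o=-c["R"].T@c["t"]
    return o+r*(z-o[2])/r[2]
def plates(c):
    b=c["pixels"].astype(int); W=cloud(c); hsv=cv2.cvtColor(c["pixels"],cv2.COLOR_BGR2HSV).astype(int)
    m=((hsv[...,1]<60)&(hsv[...,2]>110)&(W[...,2]<.05)&(W[...,2]>-.01)).astype(np.uint8)
    red=((b[...,2]>110)&(b[...,1]<60)&(b[...,0]<60)&(W[...,2]>.0)&(W[...,2]<.08)).astype(np.uint8)
    out=[]
    n,l,st,ce=cv2.connectedComponentsWithStats(cv2.morphologyEx(m|red,cv2.MORPH_CLOSE,np.ones((3,3))))
    for i in range(1,n):
        if not 400<st[i,4]<2000: continue
        v,u=np.nonzero((l==i)); P=np.array([atz(c,a,d,.006)[:2] for a,d in zip(u,v)]).astype(np.float32)
        r=cv2.minAreaRect(P*1000)
        bx=cv2.boxPoints(r); e=max((bx[1]-bx[0],bx[2]-bx[1]),key=np.linalg.norm); yaw=np.degrees(np.arctan2(e[1],e[0]))%180
        vr,ur=np.nonzero((l==i)&(red>0)&(W[...,2]>.038)); R=np.mean([atz(c,a,d,.044)[:2] for a,d in zip(ur,vr)],0) if len(ur) else None
        out.append((np.round(r[0],1),np.round(sorted(r[1]),1),round(yaw,1),R,len(ur),ce[i].round()))
    return out
def studs(c):
    W=cloud(c); g=c["pixels"].min(2)
    q=np.array([atz(c,u,v,.02) for u,v in [(0,0)]])
    res=[]
    n,l,st,ce=cv2.connectedComponentsWithStats((g>90).astype(np.uint8))
    for i in range(1,n):
        u,v=ce[i]
        if 2<=st[i,4]<60 and 170<u<250 and 175<v<310:
            vv,uu=np.nonzero(l==i); w=g[vv,uu].astype(float)
            res.append((np.round(1000*atz(c,(uu*w).sum()/w.sum(),(vv*w).sum()/w.sum(),.02)[:2],1),st[i,4]))
    return res
E
python3 - <<'E'
from h import *
c=capture("top")
for p in plates(c): print(p)
for s in studs(c): print(s)
W=cloud(c); print("lid top pts",W[225:235,138:180:3].mean(0).round(3).tolist())
i=cv2.resize(c["pixels"][150:350,120:420],None,fx=2.6,fy=2.6,interpolation=cv2.INTER_CUBIC);cv2.imwrite("pics/crop1.png",i)
E
```

```text
(array([587.6, -52.2]), array([ 57.1, 109.3]), np.float32(80.4), array([ 0.58695211, -0.0529898 ]), 55, array([302., 227.]))
(array([ 590.6, -264.1]), array([ 57.1, 109.8]), np.float32(86.2), array([ 0.58986034, -0.26395774]), 60, array([380., 225.]))
(array([ 472.8, -279. ]), array([ 56.7, 110.3]), np.float32(111.1), array([ 0.47224319, -0.27810434]), 55, array([387., 269.]))
(array([470.1, -33.3]), array([ 56.5, 109.5]), np.float32(103.9), array([ 0.46950428, -0.034165  ]), 59, array([295., 270.]))
(array([19.1, -2.9]), array([161.6, 197.9]), np.float32(83.9), None, 0, array([285., 439.]))
(array([656.2, 212.5]), np.int32(5))
(array([649.1, 133.2]), np.int32(4))
(array([584.6, 220.6]), np.int32(4))
(array([576.4, 140.4]), np.int32(4))
(array([512.3, 227.3]), np.int32(4))
(array([505.4, 147.5]), np.int32(6))
(array([441.4, 234.3]), np.int32(5))
(array([433.8, 154.5]), np.int32(6))
lid top pts [[0.582, 0.391, -0.0], [0.582, 0.383, -0.002], [0.557, 0.317, 0.206], [0.557, 0.31, 0.207], [0.556, 0.302, 0.208], [0.556, 0.295, 0.209], [0.556, 0.288, 0.209], [0.57, 0.308, 0.1], [0.572, 0.305, 0.081], [0.575, 0.303, 0.058], [0.577, 0.301, 0.036], [0.577, 0.293, 0.036], [0.578, 0.285, 0.034], [0.577, 0.277, 0.037]]
```

View pics/crop1.png

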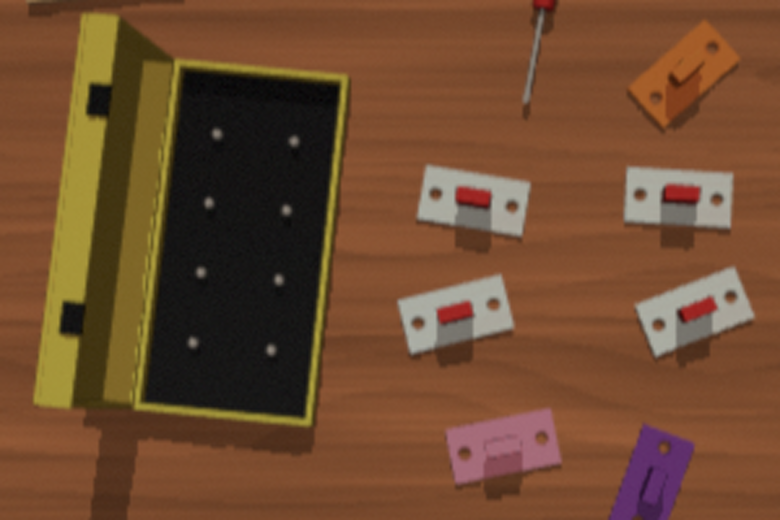

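```bash
cat >> h.py <<'E'
def pose():
    s=sense(); R=s["ee_rot"]; return [*s["tcp_pos"],np.degrees(np.arctan2(R[1,0],R[0,0]))]
def plan(wps,start=None,step=.2):
    p=np.array(start or pose(),float); print("from",p.round(4).tolist())
    for w in wps:
        w=np.array(w,float); d=w-p; n=int(max(np.ceil(np.linalg.norm(d[:3])/step-1e-6),np.ceil(abs(d[3])/35-1e-6),1))
        for k in range(n):
            e=d/n; a=np.radians(p[3]); 
            print(f"slide [{e[0]*np.cos(a)+e[1]*np.sin(a):.4f},{e[0]*np.sin(a)-e[1]*np.cos(a):.4f},{-e[2]:.4f}] spin {-e[3]:.2f}",("-> %.3f %.3f %.3f %.1f"%tuple(p+e)))
            p=p+e
E
python3 -c "
from h import *
plan([[.20,.55,.30,-40],[.47,-.0335,.14,-76.1],[.47,-.0335,.036,-76.1]])"
```

```text
from [0.1994, 0.5923, 0.2476, -18.6137]
slide [0.0141,0.0399,-0.0524] spin 21.39 -> 0.200 0.550 0.300 -40.0
slide [0.1455,0.0684,0.0400] spin 9.02 -> 0.268 0.404 0.260 -49.0
slide [0.1544,0.0447,0.0400] spin 9.02 -> 0.335 0.258 0.220 -58.0
slide [0.1595,0.0199,0.0400] spin 9.02 -> 0.403 0.112 0.180 -67.1
slide [0.1606,-0.0053,0.0400] spin 9.02 -> 0.470 -0.033 0.140 -76.1
slide [0.0000,0.0000,0.1040] spin -0.00 -> 0.470 -0.034 0.036 -76.1
```

Emit:
servo_tool:
  slide:
    - [0.014,0.04,-0.052]
    - [0.014,0.04,-0.052]
    - [0.014,0.04,-0.052]
    - [0.014,0.04,-0.052]
    - [0.014,0.04,-0.052]
  spin: [5,10,15,21.4,21.4]
  grip: [0.6,0.6,0.6,0.6,0.6]

```text
time_s: 1.67
tcp_pos: [0.1999, 0.5497, 0.3003]
ee_rot: [[0.765, -0.644, -0.0], [-0.644, -0.765, 0.001], [-0.001, -0.001, -1.0]]
wrist_force: [-0.6, 0.4, 0.1]
gripper_width: 0.707
gripper_force: 0.0
```

Emit:
servo_tool:
  slide:
    - [0.029,0.014,0]
    - [0.058,0.027,0]
    - [0.087,0.041,0]
    - [0.116,0.055,0]
    - [0.1455,0.0684,0]
  spin: [2,4,6,8,9]
  grip: [0.6,0.6,0.6,0.6,0.6]

```text
time_s: 2.08
tcp_pos: [0.2676, 0.4026, 0.2992]
ee_rot: [[0.658, -0.753, -0.0], [-0.753, -0.658, -0.001], [0.0, 0.001, -1.0]]
wrist_force: [0.4, 0.3, 0.0]
gripper_width: 0.417
gripper_force: 0.0
```

Emit:
servo_tool:
  slide:
    - [0.031,0.009,0]
    - [0.062,0.018,0]
    - [0.093,0.027,0]
    - [0.124,0.036,0]
    - [0.154,0.045,0]
  spin: [2,4,6,8,9]
  grip: [0.6,0.6,0.6,0.6,0.6]

```text
time_s: 2.5
tcp_pos: [0.3347, 0.2567, 0.2995]
ee_rot: [[0.532, -0.847, 0.0], [-0.847, -0.532, -0.0], [0.0, 0.0, -1.0]]
wrist_force: [1.0, -0.2, -0.3]
gripper_width: 0.399
gripper_force: 0.0
```

Emit:
servo_tool:
  slide:
    - [0.032,0.004,0.01]
    - [0.064,0.008,0.02]
    - [0.096,0.012,0.03]
    - [0.128,0.016,0.04]
    - [0.1595,0.02,0.05]
  spin: [2,4,6,8,9]
  grip: [0.6,0.6,0.6,0.6,0.6]

```text
time_s: 2.92
tcp_pos: [0.4023, 0.1109, 0.2492]
ee_rot: [[0.393, -0.92, 0.0], [-0.92, -0.393, 0.0], [-0.0, -0.001, -1.0]]
wrist_force: [-0.3, -0.1, 0.8]
gripper_width: 0.399
gripper_force: 0.0
```

Emit:
servo_tool:
  slide:
    - [0.032,-0.001,0.02]
    - [0.064,-0.002,0.04]
    - [0.096,-0.003,0.06]
    - [0.128,-0.004,0.08]
    - [0.1606,-0.0053,0.1]
  spin: [2,4,6,8,9]
  grip: [0.6,0.6,0.6,0.6,0.6]

```text
time_s: 3.33
tcp_pos: [0.47, -0.0349, 0.1486]
ee_rot: [[0.244, -0.97, 0.0], [-0.97, -0.244, -0.0], [0.0, -0.0, -1.0]]
wrist_force: [0.8, 0.2, 0.5]
gripper_width: 0.4
gripper_force: 0.0
```

```bash
python3 - <<'E'
from h import *
print(pose()); c=capture("wrist"); cv2.imwrite("pics/w1.png",c["pixels"]); print(c["hand_eye"].round(4).tolist(),c["fx"],c["cx"],c["cy"])
print(spot_in("plate1","wrist")[:2],tip_of("plate1","wrist")[:2])
E
```

```text
[np.float64(0.47001501975628235), np.float64(-0.0349452747396222), np.float64(0.1486104031318933), np.float64(-75.89578808361844)]
[[-0.001, -0.9683, -0.2498, 0.0674], [1.0, -0.0011, 0.0003, -0.0001], [-0.0006, -0.2498, 0.9683, -0.1379], [0.0, 0.0, 0.0, 1.0]] 336.17911354389406 320.3478207561475 238.5604317479499
[{'point': [0.584, -0.0588, 0.0033], 'conf': 0.71}, {'point': [0.3452, -0.0944, 0.0044], 'conf': 0.66}] [{'point': [0.5927, -0.0519, 0.0004], 'conf': 0.85}, {'point': [0.4728, -0.0354, 0.0003], 'conf': 0.65}]
```

View pics/w1.png

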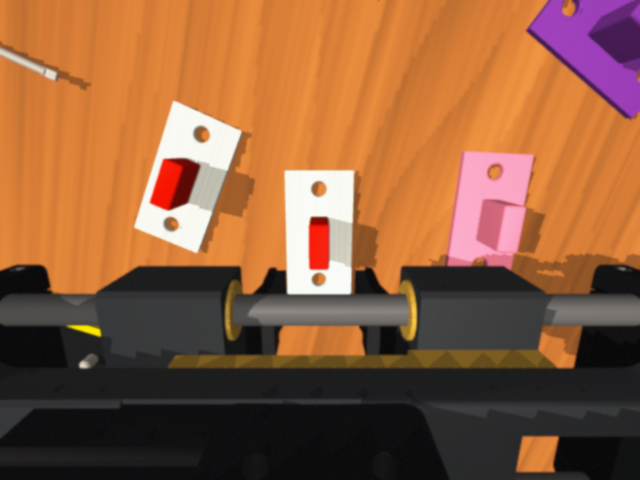

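The wrist view shows the chosen grey plate straight ahead: rib at (319,243), holes at (319,188) and (319,279), aligned with the jaws. The pink and purple look-alikes are to the right. I'll go down and grasp it.

Emit:
servo_tool:
  slide:
    - [-0.001,0,0.035]
    - [-0.001,0,0.07]
    - [-0.001,0,0.1]
    - [-0.001,0,0.112]
    - [-0.001,0,0.112]
  spin: [0,0,0,0,0]
  grip: [0.6,0.6,0.6,0.6,0.6]

```text
time_s: 3.9
tcp_pos: [0.4676, -0.0319, 0.0355]
ee_rot: [[0.245, -0.97, -0.006], [-0.97, -0.245, -0.001], [-0.0, 0.006, -1.0]]
wrist_force: [0.2, 0.5, 0.2]
gripper_width: 0.399
gripper_force: 0.0
```

Emit:
servo_tool:
  slide:
    - [0,0,0]
    - [0,0,0]
    - [0,0,0]
    - [0,0,0]
    - [0,0,0]
  spin: [0,0,0,0,0]
  grip: [1,1,1,1,1]

```text
time_s: 4.32
tcp_pos: [0.4704, -0.032, 0.039]
ee_rot: [[0.242, -0.97, 0.003], [-0.97, -0.242, 0.001], [-0.0, -0.003, -1.0]]
wrist_force: [-1.2, 3.4, 6.3]
gripper_width: 0.179
gripper_force: 30.0
```

Emit:
servo_tool:
  slide:
    - [0,0,-0.02]
    - [0,0,-0.04]
    - [0,0,-0.06]
    - [0,0,-0.074]
    - [0,0,-0.074]
  spin: [0,0,0,0,0]
  grip: [1,1,1,1,1]

```text
time_s: 4.73
tcp_pos: [0.4712, -0.0321, 0.1146]
ee_rot: [[0.242, -0.97, 0.007], [-0.97, -0.242, 0.001], [0.0, -0.007, -1.0]]
wrist_force: [-0.2, 1.2, -0.7]
gripper_width: 0.179
gripper_force: 30.0
```

```bash
python3 - <<'E'
from h import *
p=pose(); print(np.round(p,4)); s=sense(); print(s["gripper_width"],s["gripper_force"])
c=capture("wrist"); cv2.imwrite("pics/w2.png",c["pixels"][140:380,180:460])
plan([[.5091-.006,.1873-.03,.11,-95.5],[.5091,.1873,.11,-95.5]],step=.15)
E
```

```text
[ 4.71200e-01 -3.21000e-02  1.14600e-01 -7.59739e+01]
0.1785160596545977 29.993639539461583
from [0.4701, -0.0322, 0.1129, -76.0179]
slide [-0.0880,-0.0389,0.0015] spin 9.74 -> 0.487 0.063 0.111 -85.8
slide [-0.0933,-0.0235,0.0015] spin 9.74 -> 0.503 0.157 0.110 -95.5
slide [-0.0304,-0.0031,-0.0000] spin -0.00 -> 0.509 0.187 0.110 -95.5
```

View pics/w2.png

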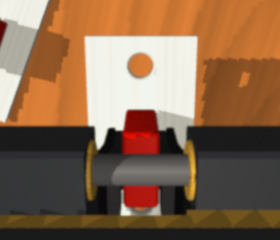

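The plate is held square: rib between the pads, near hole at full-picture px (320,205). I'll carry it over station (0.509, 0.187).

Emit:
servo_tool:
  slide:
    - [-0.01,-0.004,0]
    - [-0.03,-0.013,0]
    - [-0.052,-0.023,0]
    - [-0.074,-0.033,0]
    - [-0.088,-0.039,0.001]
  spin: [2,4,6,8,9.7]
  grip: [1,1,1,1,1]

```text
time_s: 5.2
tcp_pos: [0.4857, 0.0638, 0.1093]
ee_rot: [[0.074, -0.997, -0.001], [-0.997, -0.074, -0.0], [0.0, 0.001, -1.0]]
wrist_force: [0.5, 0.2, -1.5]
gripper_width: 0.178
gripper_force: 30.0
```

Emit:
servo_tool:
  slide:
    - [-0.02,-0.005,0]
    - [-0.04,-0.01,0]
    - [-0.06,-0.015,0]
    - [-0.08,-0.02,0]
    - [-0.093,-0.0235,0.001]
  spin: [2,4,6,8,9.8]
  grip: [1,1,1,1,1]

```text
time_s: 5.62
tcp_pos: [0.502, 0.1581, 0.1081]
ee_rot: [[-0.097, -0.995, -0.002], [-0.995, 0.097, -0.001], [0.001, 0.002, -1.0]]
wrist_force: [-0.6, -0.1, -1.2]
gripper_width: 0.184
gripper_force: 30.0
```

Emit:
servo_tool:
  slide:
    - [-0.01,-0.001,0]
    - [-0.02,-0.002,0]
    - [-0.03,-0.003,0]
    - [-0.0315,-0.003,0]
    - [-0.0315,-0.003,0]
  spin: [0,0,0,0,0]
  grip: [1,1,1,1,1]

```text
time_s: 6.03
tcp_pos: [0.5083, 0.1882, 0.1093]
ee_rot: [[-0.096, -0.995, -0.0], [-0.995, 0.096, -0.0], [0.0, 0.0, -1.0]]
wrist_force: [0.5, 0.3, -1.9]
gripper_width: 0.18
gripper_force: 30.0
```

```bash
cat >> h.py <<'E'
def hole(zt=.031):
    "plate offset in tool frame from the near hole seen by the wrist camera"
    c=capture("wrist"); hsv=cv2.cvtColor(c["pixels"],cv2.COLOR_BGR2HSV).astype(int)
    w=((hsv[...,1]<70)&(hsv[...,2]>100)).astype(np.uint8)
    m=1-w; m[:160]=0; m[245:]=0; n,l,st,ce=cv2.connectedComponentsWithStats(m)
    H=c["hand_eye"]; out=[]
    for i in range(1,n):
        if 150<st[i,4]<1200 and st[i,2]<40 and st[i,3]<40 and 260<ce[i,0]<380:
            u,v=ce[i]; r=H[:3,:3]@[(u-c["cx"])/c["fx"],(v-c["cy"])/c["fy"],1]; o=H[:3,3]
            q=o+r*(zt-o[2])/r[2]; out.append((ce[i].round(1).tolist(),st[i,4],(1000*q[:2]-[40,0]).round(1).tolist()))
    return out
E
python3 - <<'E'
from h import *
print(np.mean([pose() for _ in range(5)],0).round(4)); print(hole())
c=capture("top"); cv2.imwrite("pics/t2.png",cv2.resize(c["pixels"][160:330,120:320],None,fx=3,fy=3))
E
```

```text
[  0.5083   0.1882   0.1093 -95.4819]
[([320.8, 206.9], np.int32(343), [0.4, 0.4])]
```

View pics/t2.png

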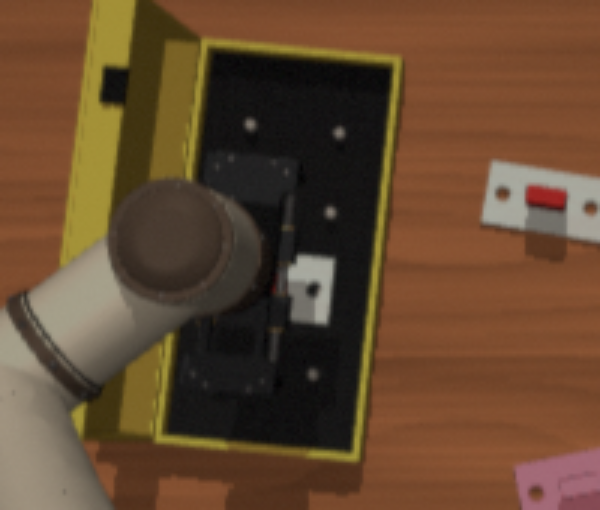

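The crop shows the held plate over its place with its near hole at crop px (313,289), which is full px (224.3,256.3). The hole looks very close to its stud. I'll lower it.

```bash
python3 - <<'E'
from h import *
c=capture("top"); g=c["pixels"].max(2)
m=g[251:262,219:230]; print(m)
for z in (.072,.078): print(1000*atz(c,224.3,256.3,z)[:2])
E
```

```text
[[169 170 169 170 169 168 169 167 168 168 167]
 [167 168 171 169 167 166 166 169 168 170 168]
 [146 151 165 164 151 141 140 159 168 170 168]
 [121 125 142 134 106  87  86 123 163 169 166]
 [117 118 114  85  49  35  42  93 152 166 165]
 [119 118 107  62  28  23  50 112 148 165 162]
 [118 119 109  64  32  30  71 136 156 168 162]
 [119 118 115  87  62  50  93 149 164 169 161]
 [117 118 116 111  99  95 135 160 168 167 159]
 [116 116 116 116 113 122 160 167 168 167 158]
 [117 116 115 116 116 123 162 168 166 166 157]]
[503.25540941 145.83468769]
[502.78768453 144.96068299]
```

Emit:
servo_tool:
  slide:
    - [0,0,0.015]
    - [0,0,0.03]
    - [0,0,0.042]
    - [0,0,0.05]
    - [0,0,0.05]
  spin: [0,0,0,0,0]
  grip: [1,1,1,1,1]

```text
time_s: 6.6
tcp_pos: [0.5081, 0.1872, 0.0585]
ee_rot: [[-0.097, -0.995, -0.001], [-0.995, 0.097, -0.001], [0.001, 0.001, -1.0]]
wrist_force: [-0.5, -1.1, -1.4]
gripper_width: 0.177
gripper_force: 30.0
```

Emit:
servo_tool:
  slide:
    - [0,0,0.002]
    - [0,0,0.004]
    - [0,0,0.006]
    - [0,0,0.006]
    - [0,0,0.006]
  spin: [0,0,0,0,0]
  grip: [1,1,1,1,1]

```text
time_s: 7.02
tcp_pos: [0.5085, 0.188, 0.0538]
ee_rot: [[-0.096, -0.995, 0.0], [-0.995, 0.096, 0.0], [-0.0, -0.0, -1.0]]
wrist_force: [-0.4, 0.0, -1.6]
gripper_width: 0.182
gripper_force: 30.0
```

Emit:
servo_tool:
  slide:
    - [0,0,0.002]
    - [0,0,0.004]
    - [0,0,0.006]
    - [0,0,0.007]
    - [0,0,0.007]
  spin: [0,0,0,0,0]
  grip: [1,1,1,1,1]

```text
time_s: 7.43
tcp_pos: [0.5084, 0.188, 0.0463]
ee_rot: [[-0.096, -0.995, -0.0], [-0.995, 0.096, -0.0], [0.0, 0.0, -1.0]]
wrist_force: [0.2, 0.0, -0.8]
gripper_width: 0.182
gripper_force: 30.0
```

Emit:
servo_tool:
  slide:
    - [0,0,0.001]
    - [0,0,0.002]
    - [0,0,0.003]
    - [0,0,0.004]
    - [0,0,0.004]
  spin: [0,0,0,0,0]
  grip: [1,1,1,1,1]

```text
time_s: 7.85
tcp_pos: [0.5084, 0.188, 0.045]
ee_rot: [[-0.095, -0.995, 0.0], [-0.995, 0.095, -0.0], [0.0, -0.0, -1.0]]
wrist_force: [-6.6, -1.2, 15.6]
gripper_width: 0.182
gripper_force: 30.0
```

```bash
python3 - <<'E'
from h import *
print(np.round(pose(),4),sense()["wrist_force"]); print(hole())
c=capture("top"); g=c["pixels"].max(2)
for r in g[238:275,214:236:2]: print(*r)
E
```

```text
[ 5.08400e-01  1.88000e-01  4.50000e-02 -9.54521e+01] [-6.63537058 -1.22285404 15.57406936]
[([323.6, 200.9], np.int32(169), [3.5, 1.8])]
16 16 44 65 31 22 20 19 19 22 19
19 16 47 62 28 20 21 21 22 19 23
14 13 35 40 19 18 19 20 22 20 22
15 18 33 34 16 18 21 21 20 19 17
17 16 35 35 16 20 20 22 22 22 22
13 11 35 34 16 21 21 18 18 24 22
18 12 35 35 12 21 22 19 18 21 16
18 13 33 33 18 22 21 22 21 20 20
19 14 35 34 22 48 39 37 30 22 21
22 14 34 34 54 124 103 95 75 57 33
22 16 36 34 75 163 149 145 135 128 78
19 27 47 48 84 169 166 166 166 165 103
20 26 54 94 132 170 169 167 167 168 96
21 16 53 140 163 168 169 168 169 168 86
22 34 56 160 168 169 168 168 169 168 80
15 43 64 162 170 170 168 169 168 168 70
12 41 71 160 169 170 167 168 170 170 64
14 38 69 140 166 167 147 143 166 168 58
6 47 67 117 143 145 112 104 153 166 53
9 53 64 115 120 119 96 93 130 162 46
18 52 64 115 119 115 84 83 123 163 42
20 56 65 105 119 116 68 60 139 161 36
15 51 54 75 117 116 86 78 161 160 31
17 37 36 41 115 117 109 113 166 159 29
18 31 31 34 115 116 115 143 167 158 26
23 27 26 38 115 117 117 162 168 157 20
22 23 21 43 118 117 117 163 167 146 22
21 27 23 49 117 118 117 163 167 135 20
21 25 24 52 116 117 118 163 167 130 19
25 26 25 49 109 116 115 160 165 117 21
25 27 24 34 77 86 90 132 146 93 20
31 28 23 14 30 34 41 74 97 59 22
53 47 26 12 18 16 20 27 35 24 22
53 56 34 14 12 15 16 20 19 20 22
29 50 25 17 14 16 17 21 21 21 22
31 47 19 15 16 16 15 22 22 22 23
36 47 17 13 19 17 20 20 22 21 23
```

Force and height show the plate seated on the floor. I'll release it and go to the next plate.

Emit:
servo_tool:
  slide:
    - [0,0,-0.002]
    - [0,0,-0.002]
    - [0,0,-0.002]
    - [0,0,-0.002]
    - [0,0,-0.002]
  spin: [0,0,0,0,0]
  grip: [0.6,0.6,0.6,0.6,0.6]

```text
time_s: 8.37
tcp_pos: [0.5083, 0.1879, 0.0442]
ee_rot: [[-0.096, -0.995, -0.0], [-0.995, 0.096, -0.0], [0.0, 0.0, -1.0]]
wrist_force: [0.1, -0.7, -0.5]
gripper_width: 0.387
gripper_force: 0.0
```

Emit:
servo_tool:
  slide:
    - [0,0,-0.01]
    - [0,0,-0.04]
    - [0,0,-0.08]
    - [0,0,-0.105]
    - [0,0,-0.105]
  spin: [0,0,0,0,0]
  grip: [0.6,0.6,0.6,0.6,0.6]

```text
time_s: 8.78
tcp_pos: [0.5118, 0.1898, 0.1564]
ee_rot: [[-0.094, -0.995, 0.011], [-0.996, 0.095, 0.006], [-0.007, -0.011, -1.0]]
wrist_force: [0.8, 0.5, 0.9]
gripper_width: 0.4
gripper_force: 0.0
```

```bash
python3 - <<'E'
from h import *
plan([[.5872,-.0525,.13,-99.6]])
c=capture("top")
for p in plates(c): print(p)
E
```

```text
from [0.5118, 0.1898, 0.1564, -95.4185]
slide [0.1170,-0.0490,0.0132] spin 2.09 -> 0.549 0.069 0.143 -97.5
slide [0.1152,-0.0532,0.0132] spin 2.09 -> 0.587 -0.052 0.130 -99.6
(array([587.6, -52.2]), array([ 57.1, 109.3]), np.float32(80.4), array([ 0.58685661, -0.05255941]), 55, array([302., 227.]))
(array([ 590.6, -264.2]), array([ 57.1, 109.6]), np.float32(86.2), array([ 0.58981416, -0.26387078]), 61, array([380., 225.]))
(array([505.8, 162. ]), array([56.6, 59.7]), np.float32(84.7), array([0.50629207, 0.1781919 ]), 30, array([223., 257.]))
(array([ 472.8, -279. ]), array([ 56.7, 110.3]), np.float32(111.1), array([ 0.47189454, -0.27839195]), 60, array([387., 269.]))
(array([38.7, -0.7]), array([123.9, 197.1]), np.float32(89.9), None, 0, array([279., 431.]))
```

Emit:
servo_tool:
  slide:
    - [0.023,-0.01,0.003]
    - [0.046,-0.02,0.006]
    - [0.07,-0.03,0.009]
    - [0.094,-0.04,0.012]
    - [0.117,-0.049,0.013]
  spin: [1,2,2,2,2]
  grip: [0.6,0.6,0.6,0.6,0.6]

```text
time_s: 9.25
tcp_pos: [0.5452, 0.0653, 0.1351]
ee_rot: [[-0.131, -0.991, -0.003], [-0.991, 0.131, -0.001], [0.001, 0.003, -1.0]]
wrist_force: [0.5, -0.3, -0.1]
gripper_width: 0.404
gripper_force: 0.0
```

Emit:
servo_tool:
  slide:
    - [0.03,-0.014,0.003]
    - [0.06,-0.028,0.006]
    - [0.09,-0.042,0.009]
    - [0.115,-0.053,0.012]
    - [0.115,-0.053,0.013]
  spin: [1,2,2,2,2]
  grip: [0.6,0.6,0.6,0.6,0.6]

```text
time_s: 9.67
tcp_pos: [0.5833, -0.0582, 0.1217]
ee_rot: [[-0.17, -0.985, -0.003], [-0.985, 0.17, -0.001], [0.001, 0.003, -1.0]]
wrist_force: [0.0, 0.5, -0.2]
gripper_width: 0.4
gripper_force: 0.0
```

```bash
python3 - <<'E'
from h import *
c=capture("top"); cv2.imwrite("pics/t3.png",cv2.resize(c["pixels"][150:330,120:440],None,fx=2.5,fy=2.5))
plan([[.5870,-.0525,.038,-99.6]])
E
```

```text
from [0.5826, -0.0565, 0.1216, -99.7604]
slide [-0.0047,-0.0036,0.0836] spin -0.16 -> 0.587 -0.052 0.038 -99.6
```

View pics/t3.png

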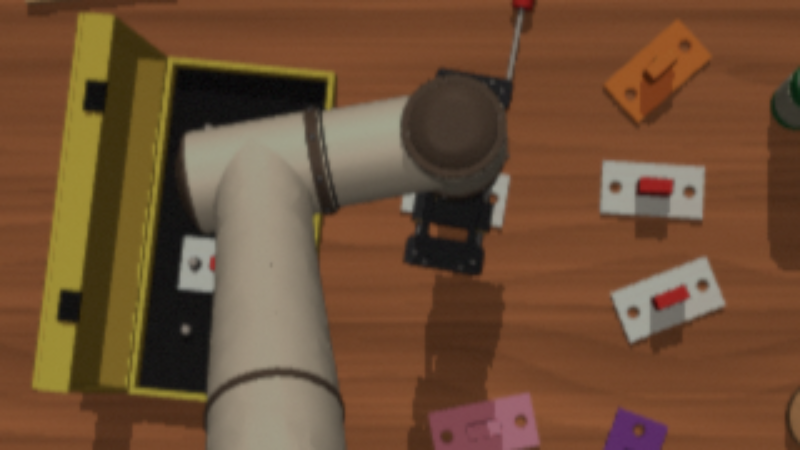

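Plate 1 is seated, with a stud showing in its hole at crop (195,263). The gripper is over plate 2 at crop (457,200). Next: descend and grasp.

Emit:
servo_tool:
  slide:
    - [-0.004,-0.003,0.02]
    - [-0.0045,-0.0035,0.045]
    - [-0.0045,-0.0035,0.065]
    - [-0.0045,-0.0035,0.083]
    - [-0.0045,-0.0035,0.083]
  spin: [0,0,0,0,0]
  grip: [0.6,0.6,0.6,0.6,0.6]

```text
time_s: 10.13
tcp_pos: [0.5841, -0.0497, 0.0363]
ee_rot: [[-0.165, -0.986, -0.009], [-0.986, 0.165, -0.001], [0.002, 0.009, -1.0]]
wrist_force: [-0.4, -0.3, -0.1]
gripper_width: 0.398
gripper_force: 0.0
```

Emit:
servo_tool:
  slide:
    - [0,0,0]
    - [0,0,0]
    - [0,0,0]
    - [0,0,0]
    - [0,0,0]
  spin: [0,0,0,0,0]
  grip: [0.8,1,1,1,1]

```text
time_s: 10.55
tcp_pos: [0.5885, -0.05, 0.042]
ee_rot: [[-0.165, -0.986, 0.003], [-0.986, 0.165, 0.0], [-0.001, -0.003, -1.0]]
wrist_force: [-0.5, 2.2, 2.1]
gripper_width: 0.178
gripper_force: 30.0
```

Emit:
servo_tool:
  slide:
    - [0,0,-0.02]
    - [0,0,-0.04]
    - [0,0,-0.06]
    - [0,0,-0.072]
    - [0,0,-0.072]
  spin: [0,0,0,0,0]
  grip: [1,1,1,1,1]

```text
time_s: 10.97
tcp_pos: [0.5894, -0.0502, 0.1159]
ee_rot: [[-0.165, -0.986, 0.007], [-0.986, 0.165, 0.001], [-0.002, -0.006, -1.0]]
wrist_force: [0.8, 0.2, -1.7]
gripper_width: 0.18
gripper_force: 30.0
```

```bash
python3 - <<'E'
from h import *
print(hole(.033)); plan([[.5807,.1803,.11,-95.5]],step=.125)
E
```

```text
[([320.7, 203.1], np.int32(474), [2.0, 0.4])]
from [0.5882, -0.0502, 0.114, -99.5249]
slide [-0.1130,0.0228,0.0020] spin -2.01 -> 0.584 0.065 0.112 -97.5
slide [-0.1137,0.0188,0.0020] spin -2.01 -> 0.581 0.180 0.110 -95.5
```

Emit:
servo_tool:
  slide:
    - [-0.015,0.003,0]
    - [-0.04,0.008,0]
    - [-0.065,0.013,0]
    - [-0.09,0.018,0]
    - [-0.113,0.0228,0]
  spin: [-1,-2,-2,-2,-2]
  grip: [1,1,1,1,1]

```text
time_s: 11.43
tcp_pos: [0.5826, 0.0658, 0.1109]
ee_rot: [[-0.131, -0.991, -0.003], [-0.991, 0.131, -0.001], [0.001, 0.003, -1.0]]
wrist_force: [-0.5, 0.4, -2.0]
gripper_width: 0.181
gripper_force: 30.0
```

Emit:
servo_tool:
  slide:
    - [-0.025,0.004,0]
    - [-0.05,0.008,0]
    - [-0.08,0.013,0]
    - [-0.105,0.018,0]
    - [-0.116,0.019,0.002]
  spin: [-1,-2,-2,-2,-2]
  grip: [1,1,1,1,1]

```text
time_s: 11.85
tcp_pos: [0.5793, 0.185, 0.1093]
ee_rot: [[-0.094, -0.996, -0.001], [-0.996, 0.094, -0.0], [0.0, 0.001, -1.0]]
wrist_force: [0.0, -0.6, -1.9]
gripper_width: 0.184
gripper_force: 3.0
```

```bash
python3 - <<'E'
from h import *
print(hole(.033)); plan([[.5807,.1825,.062,-95.5]],step=.125)
E
```

```text
[([320.4, 204.2], np.int32(383), [1.5, 0.2])]
from [0.5795, 0.1856, 0.1087, -95.3302]
slide [0.0030,-0.0015,0.0467] spin 0.17 -> 0.581 0.182 0.062 -95.5
```

Emit:
servo_tool:
  slide:
    - [0.003,-0.001,0]
    - [0.003,-0.001,0]
    - [0.003,-0.001,0]
    - [0.003,-0.001,0]
    - [0.003,-0.001,0]
  spin: [0,0,0,0,0]
  grip: [1,1,1,1,1]

```text
time_s: 12.32
tcp_pos: [0.5809, 0.1782, 0.1105]
ee_rot: [[-0.097, -0.995, -0.0], [-0.995, 0.097, -0.0], [0.0, 0.0, -1.0]]
wrist_force: [-0.2, 0.9, -1.3]
gripper_width: 0.183
gripper_force: 30.0
```

```bash
python3 - <<'E'
from h import *
print(hole(.033)); plan([[.5807,.1822,.062,-95.5]],step=.125); c=capture("wrist"); cv2.imwrite("pics/w3.png",c["pixels"][140:380,180:460])
E
```

```text
[([320.7, 206.8], np.int32(249), [0.1, 0.3])]
from [0.5809, 0.1785, 0.1106, -95.5839]
slide [-0.0037,0.0006,0.0486] spin -0.08 -> 0.581 0.182 0.062 -95.5
```

View pics/w3.png

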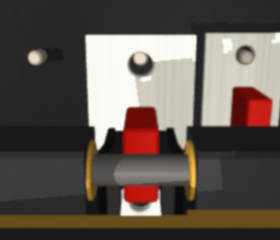

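The plate is still held after the grip slackened. The hole is at crop (140,65) with the stud showing inside it. Lowering.

Emit:
servo_tool:
  slide:
    - [-0.0035,0,0.01]
    - [-0.0035,0.0005,0.025]
    - [-0.0035,0.0005,0.04]
    - [-0.0035,0.0005,0.048]
    - [-0.0035,0.0005,0.048]
  spin: [0,0,0,0,0]
  grip: [1,1,1,1,1]

```text
time_s: 12.83
tcp_pos: [0.5798, 0.1824, 0.0601]
ee_rot: [[-0.096, -0.995, -0.003], [-0.995, 0.096, -0.002], [0.002, 0.003, -1.0]]
wrist_force: [-0.0, -0.8, -1.9]
gripper_width: 0.179
gripper_force: 30.0
```

Emit:
servo_tool:
  slide:
    - [0,0,0.002]
    - [0,0,0.004]
    - [0,0,0.006]
    - [0,0,0.008]
    - [0,0,0.008]
  spin: [0,0,0,0,0]
  grip: [1,1,1,1,1]

```text
time_s: 13.25
tcp_pos: [0.5806, 0.1828, 0.0545]
ee_rot: [[-0.096, -0.995, -0.0], [-0.995, 0.096, 0.0], [-0.0, 0.0, -1.0]]
wrist_force: [0.6, 0.1, -1.8]
gripper_width: 0.183
gripper_force: 30.0
```

Emit:
servo_tool:
  slide:
    - [0,0,0.0025]
    - [0,0,0.005]
    - [0,0,0.007]
    - [0,0,0.009]
    - [0,0,0.009]
  spin: [0,0,0,0,0]
  grip: [1,1,1,1,1]

```text
time_s: 13.67
tcp_pos: [0.5808, 0.183, 0.0481]
ee_rot: [[-0.095, -0.995, 0.0], [-0.995, 0.095, -0.001], [0.001, -0.0, -1.0]]
wrist_force: [-4.3, -0.4, 12.6]
gripper_width: 0.184
gripper_force: 30.0
```

Emit:
servo_tool:
  slide:
    - [0,0,-0.001]
    - [0,0,-0.001]
    - [0,0,-0.001]
    - [0,0,-0.001]
    - [0,0,-0.001]
  spin: [0,0,0,0,0]
  grip: [0.6,0.6,0.6,0.6,0.6]

```text
time_s: 14.08
tcp_pos: [0.5807, 0.1828, 0.0462]
ee_rot: [[-0.096, -0.995, -0.0], [-0.995, 0.096, -0.0], [0.0, 0.0, -1.0]]
wrist_force: [-0.1, -0.5, -0.7]
gripper_width: 0.384
gripper_force: 0.0
```

Emit:
servo_tool:
  slide:
    - [0,0,-0.01]
    - [0,0,-0.04]
    - [0,0,-0.08]
    - [0,0,-0.1]
    - [0,0,-0.1]
  spin: [0,0,0,0,0]
  grip: [0.6,0.6,0.6,0.6,0.6]

```text
time_s: 14.5
tcp_pos: [0.5839, 0.1843, 0.1534]
ee_rot: [[-0.095, -0.995, 0.011], [-0.995, 0.095, 0.005], [-0.006, -0.011, -1.0]]
wrist_force: [0.5, 0.6, 0.4]
gripper_width: 0.4
gripper_force: 0.0
```

```bash
python3 - <<'E'
from h import *
c=capture("top")
for p in plates(c): print(p)
c=capture("wrist"); cv2.imwrite("pics/w4.png",c["pixels"])
plan([[.5902,-.264,.13,-93.8]],step=.16)
E
```

```text
(array([ 590.6, -264.2]), array([ 57.1, 109.6]), np.float32(86.2), array([ 0.58981818, -0.2640462 ]), 59, array([380., 225.]))
(array([578.3, 156.7]), array([56.6, 59.6]), np.float32(84.3), array([0.57941623, 0.17085767]), 23, array([225., 230.]))
(array([508.1, 187.1]), array([ 56.6, 110.1]), np.float32(84.7), None, 0, array([218., 258.]))
(array([ 472.8, -279. ]), array([ 56.7, 110.3]), np.float32(111.1), array([ 0.47175429, -0.27851102]), 61, array([387., 269.]))
(array([39.9, -1.8]), array([121.3, 197.4]), np.float32(88.4), None, 0, array([280., 431.]))
from [0.5809, 0.1831, 0.148, -95.524]
slide [0.1480,-0.0174,0.0060] spin -0.57 -> 0.584 0.034 0.142 -94.9
slide [0.1482,-0.0159,0.0060] spin -0.57 -> 0.587 -0.115 0.136 -94.4
slide [0.1484,-0.0144,0.0060] spin -0.57 -> 0.590 -0.264 0.130 -93.8
```

View pics/w4.png

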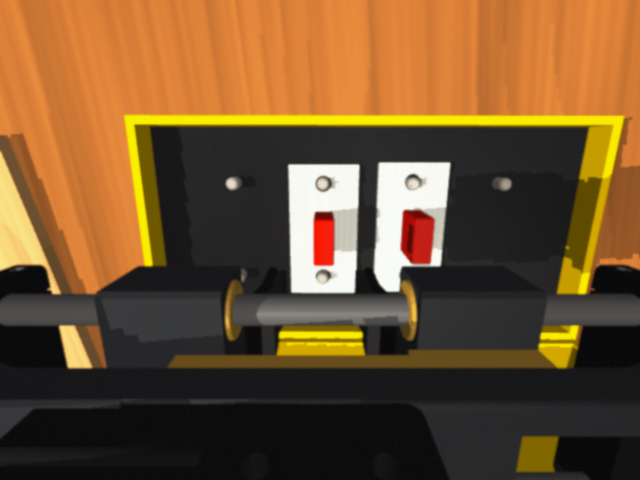

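Both plates are seated: studs come through the holes at (323,183), (322,277) and (413,182). On to the third plate.

Emit:
servo_tool:
  slide:
    - [0.03,-0.0035,0]
    - [0.06,-0.007,0]
    - [0.09,-0.01,0]
    - [0.12,-0.014,0]
    - [0.148,-0.017,0.005]
  spin: [0,0,0,0,-0.5]
  grip: [0.6,0.6,0.6,0.6,0.6]

```text
time_s: 15.02
tcp_pos: [0.5829, 0.0324, 0.1408]
ee_rot: [[-0.087, -0.996, -0.001], [-0.996, 0.087, -0.001], [0.001, 0.001, -1.0]]
wrist_force: [0.7, 0.3, -0.3]
gripper_width: 0.399
gripper_force: 0.0
```

Emit:
servo_tool:
  slide:
    - [0.03,-0.003,0]
    - [0.06,-0.006,0]
    - [0.09,-0.01,0]
    - [0.12,-0.013,0]
    - [0.148,-0.016,0.006]
  spin: [0,0,0,0,-0.6]
  grip: [0.6,0.6,0.6,0.6,0.6]

```text
time_s: 15.43
tcp_pos: [0.586, -0.1166, 0.135]
ee_rot: [[-0.077, -0.997, -0.001], [-0.997, 0.077, -0.0], [0.0, 0.001, -1.0]]
wrist_force: [0.3, 0.5, -0.1]
gripper_width: 0.401
gripper_force: 0.0
```

Emit:
servo_tool:
  slide:
    - [0.04,-0.004,0]
    - [0.08,-0.008,0]
    - [0.12,-0.012,0]
    - [0.148,-0.014,0.006]
    - [0.148,-0.014,0.006]
  spin: [0,0,0,0,-0.6]
  grip: [0.6,0.6,0.6,0.6,0.6]

```text
time_s: 15.85
tcp_pos: [0.5869, -0.2681, 0.1263]
ee_rot: [[-0.072, -0.997, -0.005], [-0.997, 0.072, 0.001], [-0.0, 0.005, -1.0]]
wrist_force: [-0.3, 0.7, -0.9]
gripper_width: 0.399
gripper_force: 0.0
```

```bash
python3 - <<'E'
from h import *
c=capture("wrist"); cv2.imwrite("pics/w5.png",c["pixels"])
c=capture("top")
for p in plates(c): print(p)
plan([[.590,-.264,.038,-93.8]])
E
```

```text
(array([580.7, 181.8]), array([ 56.6, 110. ]), np.float32(84.4), array([0.57969693, 0.18096899]), 61, array([215., 229.]))
(array([508.1, 187.1]), array([ 56.6, 110.1]), np.float32(84.7), array([0.50707329, 0.18643644]), 62, array([213., 256.]))
(array([ 472.7, -279.2]), array([ 56.4, 109.7]), np.float32(111.2), None, 0, array([387., 270.]))
(array([69.7, 22. ]), array([ 56.4, 131.5]), np.float32(96.6), None, 0, array([275., 424.]))
from [0.5875, -0.2645, 0.1272, -93.9692]
slide [-0.0007,-0.0025,0.0892] spin -0.17 -> 0.590 -0.264 0.038 -93.8
```

Emit:
servo_tool:
  slide:
    - [-0.0005,-0.0025,0.025]
    - [-0.0005,-0.0025,0.05]
    - [-0.0005,-0.0025,0.075]
    - [-0.0005,-0.0025,0.089]
    - [-0.0005,-0.0025,0.089]
  spin: [0,0,0,0,0]
  grip: [0.6,0.6,0.6,0.6,0.6]

```text
time_s: 16.37
tcp_pos: [0.5886, -0.2609, 0.0361]
ee_rot: [[-0.066, -0.998, -0.009], [-0.998, 0.066, 0.003], [-0.002, 0.009, -1.0]]
wrist_force: [-0.6, 0.6, -0.1]
gripper_width: 0.397
gripper_force: 0.0
```

Emit:
servo_tool:
  slide:
    - [0,0,0]
    - [0,0,0]
    - [0,0,0]
    - [0,0,0]
    - [0,0,0]
  spin: [0,0,0,0,0]
  grip: [0.7,1,1,1,1]

```text
time_s: 16.78
tcp_pos: [0.5923, -0.2631, 0.0421]
ee_rot: [[-0.066, -0.998, 0.002], [-0.998, 0.066, -0.0], [0.0, -0.002, -1.0]]
wrist_force: [-0.8, 1.8, 2.8]
gripper_width: 0.179
gripper_force: 30.0
```

Emit:
servo_tool:
  slide:
    - [0,0,-0.02]
    - [0,0,-0.04]
    - [0,0,-0.06]
    - [0,0,-0.072]
    - [0,0,-0.072]
  spin: [0,0,0,0,0]
  grip: [1,1,1,1,1]

```text
time_s: 17.2
tcp_pos: [0.5933, -0.2638, 0.1161]
ee_rot: [[-0.066, -0.998, 0.007], [-0.998, 0.066, -0.002], [0.001, -0.007, -1.0]]
wrist_force: [0.3, 0.4, -0.4]
gripper_width: 0.184
gripper_force: 30.0
```

```bash
python3 - <<'E'
from h import *
print(hole(.033)); plan([[.6524,.1745,.11,-95.5]],step=.15)
E
```

```text
[([320.3, 204.9], np.int32(453), [1.1, 0.1])]
from [0.5922, -0.2634, 0.114, -93.8249]
slide [-0.1470,-0.0103,0.0013] spin 0.56 -> 0.612 -0.117 0.113 -94.4
slide [-0.1471,-0.0089,0.0013] spin 0.56 -> 0.632 0.029 0.111 -94.9
slide [-0.1471,-0.0074,0.0013] spin 0.56 -> 0.652 0.174 0.110 -95.5
```

Emit:
servo_tool:
  slide:
    - [-0.02,-0.001,0]
    - [-0.05,-0.003,0]
    - [-0.083,-0.006,0]
    - [-0.115,-0.008,0]
    - [-0.147,-0.01,0.001]
  spin: [0,0,0,0,0.5]
  grip: [1,1,1,1,1]

```text
time_s: 17.67
tcp_pos: [0.6102, -0.1159, 0.1098]
ee_rot: [[-0.076, -0.997, -0.003], [-0.997, 0.076, 0.0], [-0.0, 0.003, -1.0]]
wrist_force: [0.5, -0.6, -1.8]
gripper_width: 0.183
gripper_force: 30.0
```

Emit:
servo_tool:
  slide:
    - [-0.03,-0.002,0]
    - [-0.06,-0.003,0]
    - [-0.09,-0.005,0]
    - [-0.12,-0.007,0]
    - [-0.147,-0.009,0.001]
  spin: [0,0,0,0,0.6]
  grip: [1,1,1,1,1]

```text
time_s: 18.08
tcp_pos: [0.6304, 0.0304, 0.1088]
ee_rot: [[-0.086, -0.996, -0.003], [-0.996, 0.086, -0.0], [0.001, 0.003, -1.0]]
wrist_force: [-0.1, 0.5, -1.6]
gripper_width: 0.184
gripper_force: 30.0
```

Emit:
servo_tool:
  slide:
    - [-0.03,-0.0015,0]
    - [-0.065,-0.003,0]
    - [-0.1,-0.005,0]
    - [-0.13,-0.006,0]
    - [-0.147,-0.0075,0.001]
  spin: [0,0,0,0,0.6]
  grip: [1,1,1,1,1]

```text
time_s: 18.5
tcp_pos: [0.6507, 0.1777, 0.1075]
ee_rot: [[-0.094, -0.996, -0.002], [-0.996, 0.094, -0.0], [0.0, 0.002, -1.0]]
wrist_force: [0.6, 0.1, -1.7]
gripper_width: 0.18
gripper_force: 30.0
```

Emit:
servo_tool:
  slide:
    - [0,0,0]
    - [0,0,0]
    - [0,0,0]
    - [0,0,0]
    - [0,0,0]
  spin: [0,0,0,0,0]
  grip: [1,1,1,1,1]

```text
time_s: 18.92
tcp_pos: [0.6511, 0.1731, 0.1093]
ee_rot: [[-0.098, -0.995, -0.001], [-0.995, 0.098, -0.0], [0.0, 0.001, -1.0]]
wrist_force: [-0.0, 0.8, -0.8]
gripper_width: 0.18
gripper_force: 30.0
```

```bash
python3 - <<'E'
from h import *
print(hole(.033)); plan([[.6526,.1745,.06,-95.5]])
E
```

```text
[([321.2, 207.0], np.int32(309), [0.0, 0.6])]
from [0.6512, 0.1733, 0.1095, -95.5941]
slide [-0.0013,-0.0012,0.0495] spin -0.09 -> 0.653 0.174 0.060 -95.5
```

Emit:
servo_tool:
  slide:
    - [-0.0015,-0.001,0.01]
    - [-0.0015,-0.001,0.025]
    - [-0.0015,-0.001,0.04]
    - [-0.0015,-0.001,0.048]
    - [-0.0015,-0.001,0.048]
  spin: [0,0,0,0,0]
  grip: [1,1,1,1,1]

```text
time_s: 19.38
tcp_pos: [0.6515, 0.175, 0.0589]
ee_rot: [[-0.097, -0.995, -0.003], [-0.995, 0.097, -0.002], [0.002, 0.003, -1.0]]
wrist_force: [0.7, -0.6, -1.1]
gripper_width: 0.181
gripper_force: 30.0
```

Emit:
servo_tool:
  slide:
    - [0,0,0.002]
    - [0,0,0.004]
    - [0,0,0.006]
    - [0,0,0.008]
    - [0,0,0.008]
  spin: [0,0,0,0,0]
  grip: [1,1,1,1,1]

```text
time_s: 19.8
tcp_pos: [0.6523, 0.1759, 0.0535]
ee_rot: [[-0.096, -0.995, -0.0], [-0.995, 0.096, 0.0], [-0.0, 0.0, -1.0]]
wrist_force: [-0.0, 0.4, -2.6]
gripper_width: 0.18
gripper_force: 30.0
```

Emit:
servo_tool:
  slide:
    - [0,0,0.0025]
    - [0,0,0.005]
    - [0,0,0.007]
    - [0,0,0.009]
    - [0,0,0.009]
  spin: [0,0,0,0,0]
  grip: [1,1,1,1,1]

```text
time_s: 20.22
tcp_pos: [0.6527, 0.1761, 0.0481]
ee_rot: [[-0.095, -0.995, 0.001], [-0.995, 0.095, -0.001], [0.0, -0.001, -1.0]]
wrist_force: [-5.8, -0.3, 13.8]
gripper_width: 0.182
gripper_force: 30.0
```

Emit:
servo_tool:
  slide:
    - [0,0,-0.001]
    - [0,0,-0.001]
    - [0,0,-0.001]
    - [0,0,-0.001]
    - [0,0,-0.001]
  spin: [0,0,0,0,0]
  grip: [0.6,0.6,0.6,0.6,0.6]

```text
time_s: 20.63
tcp_pos: [0.6524, 0.1758, 0.0451]
ee_rot: [[-0.096, -0.995, -0.001], [-0.995, 0.096, -0.0], [0.0, 0.001, -1.0]]
wrist_force: [-0.6, -0.1, -0.8]
gripper_width: 0.386
gripper_force: 0.0
```

Emit:
servo_tool:
  slide:
    - [0,0,-0.01]
    - [0,0,-0.04]
    - [0,0,-0.08]
    - [0,0,-0.1]
    - [0,0,-0.1]
  spin: [0,0,0,0,0]
  grip: [0.6,0.6,0.6,0.6,0.6]

```text
time_s: 21.05
tcp_pos: [0.6559, 0.1771, 0.1531]
ee_rot: [[-0.095, -0.995, 0.012], [-0.995, 0.095, 0.004], [-0.005, -0.012, -1.0]]
wrist_force: [0.8, -0.1, 0.8]
gripper_width: 0.399
gripper_force: 0.0
```

```bash
python3 - <<'E'
from h import *
c=capture("top")
for p in plates(c): print(p)
plan([[.472,-.2785,.13,-68.9]],step=.18)
E
```

```text
(array([580.7, 181.7]), array([ 56.6, 109.9]), np.float32(84.4), None, 0, array([219., 232.]))
(array([508.7, 187.3]), array([ 55.7, 110.3]), np.float32(85.2), None, 0, array([212., 257.]))
(array([ 472.8, -279. ]), array([ 56.7, 110.3]), np.float32(111.1), array([ 0.47182839, -0.27845094]), 58, array([387., 269.]))
(array([41.7, -2.4]), array([117.5, 197.4]), np.float32(87.6), None, 0, array([280., 431.]))
from [0.6543, 0.1767, 0.1499, -95.4884]
slide [0.1568,0.0460,0.0066] spin -8.86 -> 0.594 0.025 0.143 -86.6
slide [0.1479,0.0696,0.0066] spin -8.86 -> 0.533 -0.127 0.137 -77.8
slide [0.1354,0.0915,0.0066] spin -8.86 -> 0.472 -0.279 0.130 -68.9
```

Emit:
servo_tool:
  slide:
    - [0.033,0.009,0]
    - [0.065,0.018,0]
    - [0.096,0.028,0]
    - [0.128,0.037,0]
    - [0.157,0.046,0.005]
  spin: [-2,-4,-6,-8,-8.9]
  grip: [0.6,0.6,0.6,0.6,0.6]

```text
time_s: 21.52
tcp_pos: [0.5907, 0.0225, 0.1405]
ee_rot: [[0.061, -0.998, -0.0], [-0.998, -0.061, -0.0], [0.0, 0.0, -1.0]]
wrist_force: [0.3, -0.5, -0.1]
gripper_width: 0.401
gripper_force: 0.0
```

Emit:
servo_tool:
  slide:
    - [0.03,0.014,0]
    - [0.06,0.028,0]
    - [0.09,0.042,0]
    - [0.12,0.056,0]
    - [0.148,0.0695,0.006]
  spin: [-2,-4,-6,-8,-8.9]
  grip: [0.6,0.6,0.6,0.6,0.6]

```text
time_s: 21.93
tcp_pos: [0.5302, -0.1293, 0.1348]
ee_rot: [[0.214, -0.977, 0.0], [-0.977, -0.214, -0.0], [0.0, -0.0, -1.0]]
wrist_force: [0.8, -0.6, 1.1]
gripper_width: 0.401
gripper_force: 0.0
```

Emit:
servo_tool:
  slide:
    - [0.034,0.023,0]
    - [0.068,0.046,0]
    - [0.102,0.069,0]
    - [0.1355,0.0915,0.006]
    - [0.1355,0.0915,0.006]
  spin: [-2,-4,-6,-8,-8.8]
  grip: [0.6,0.6,0.6,0.6,0.6]

```text
time_s: 22.35
tcp_pos: [0.4664, -0.284, 0.1268]
ee_rot: [[0.354, -0.935, -0.004], [-0.935, -0.354, 0.001], [-0.003, 0.004, -1.0]]
wrist_force: [0.1, 0.5, -0.3]
gripper_width: 0.399
gripper_force: 0.0
```

```bash
python3 - <<'E'
from h import *
c=capture("top")
for p in plates(c): print(p)
c=capture("wrist"); print([(np.round(q["point"],4),q["conf"]) for q in tip_of("plate1","wrist")][:3])
plan([[.472,-.2785,.038,-68.9]])
E
```

```text
(array([653. , 175.6]), array([ 56.7, 110. ]), np.float32(84.6), array([0.6518515 , 0.17521869]), 58, array([217., 203.]))
(array([580.7, 181.8]), array([ 56.6, 110. ]), np.float32(84.4), array([0.57961786, 0.18070713]), 62, array([215., 229.]))
(array([508.1, 187.1]), array([ 56.6, 110.1]), np.float32(84.7), array([0.50707329, 0.18643644]), 62, array([212., 256.]))
[(array([ 0.477 , -0.2795, -0.0043]), 0.58)]
from [0.4697, -0.2799, 0.1279, -69.0194]
slide [-0.0005,-0.0026,0.0899] spin -0.12 -> 0.472 -0.279 0.038 -68.9
```

Emit:
servo_tool:
  slide:
    - [-0.0005,-0.0025,0.025]
    - [-0.0005,-0.0025,0.05]
    - [-0.0005,-0.0025,0.075]
    - [-0.0005,-0.0025,0.089]
    - [-0.0005,-0.0025,0.089]
  spin: [0,0,0,0,0]
  grip: [0.6,0.6,0.6,0.6,0.6]

```text
time_s: 22.92
tcp_pos: [0.471, -0.2761, 0.0363]
ee_rot: [[0.361, -0.932, -0.007], [-0.932, -0.361, 0.002], [-0.005, 0.006, -1.0]]
wrist_force: [0.2, -0.1, -0.0]
gripper_width: 0.396
gripper_force: 0.0
```

Emit:
servo_tool:
  slide:
    - [0,0,0]
    - [0,0,0]
    - [0,0,0]
    - [0,0,0]
    - [0,0,0]
  spin: [0,0,0,0,0]
  grip: [0.7,1,1,1,1]

```text
time_s: 23.33
tcp_pos: [0.4735, -0.2783, 0.0409]
ee_rot: [[0.36, -0.933, 0.003], [-0.933, -0.36, -0.001], [0.001, -0.002, -1.0]]
wrist_force: [0.7, 2.0, 4.8]
gripper_width: 0.179
gripper_force: 30.0
```

Emit:
servo_tool:
  slide:
    - [0,0,-0.02]
    - [0,0,-0.04]
    - [0,0,-0.06]
    - [0,0,-0.072]
    - [0,0,-0.072]
  spin: [0,0,0,0,0]
  grip: [1,1,1,1,1]

```text
time_s: 23.75
tcp_pos: [0.4742, -0.2789, 0.1147]
ee_rot: [[0.36, -0.933, 0.006], [-0.933, -0.36, -0.002], [0.004, -0.005, -1.0]]
wrist_force: [1.0, 0.1, -1.5]
gripper_width: 0.183
gripper_force: 30.0
```

```bash
python3 - <<'E'
from h import *
print(hole(.033)); plan([[.4374,.1955,.11,-95.5]],step=.16)
E
```

```text
[([320.3, 206.0], np.int32(454), [0.5, -0.2])]
from [0.4732, -0.2785, 0.1129, -68.9311]
slide [-0.1517,-0.0457,0.0010] spin 8.86 -> 0.461 -0.121 0.112 -77.8
slide [-0.1569,-0.0218,0.0010] spin 8.86 -> 0.449 0.037 0.111 -86.6
slide [-0.1584,0.0026,0.0010] spin 8.86 -> 0.437 0.196 0.110 -95.5
```

Emit:
servo_tool:
  slide:
    - [-0.02,-0.006,0]
    - [-0.052,-0.016,0]
    - [-0.085,-0.026,0]
    - [-0.12,-0.036,0]
    - [-0.152,-0.0455,0.001]
  spin: [2,4,6,8,8.9]
  grip: [1,1,1,1,1]

```text
time_s: 24.22
tcp_pos: [0.4588, -0.1187, 0.1093]
ee_rot: [[0.209, -0.978, -0.003], [-0.978, -0.209, 0.0], [-0.001, 0.002, -1.0]]
wrist_force: [0.8, 0.6, -1.6]
gripper_width: 0.181
gripper_force: 30.0
```

Emit:
servo_tool:
  slide:
    - [-0.032,-0.004,0]
    - [-0.064,-0.009,0]
    - [-0.096,-0.013,0]
    - [-0.128,-0.018,0]
    - [-0.157,-0.022,0.001]
  spin: [2,4,6,8,8.9]
  grip: [1,1,1,1,1]

```text
time_s: 24.63
tcp_pos: [0.4476, 0.0394, 0.1086]
ee_rot: [[0.056, -0.998, -0.002], [-0.998, -0.056, -0.0], [0.0, 0.002, -1.0]]
wrist_force: [0.2, 0.0, -1.5]
gripper_width: 0.178
gripper_force: 30.0
```

Emit:
servo_tool:
  slide:
    - [-0.034,0.0005,0]
    - [-0.07,0.001,0]
    - [-0.105,0.0015,0]
    - [-0.14,0.002,0]
    - [-0.1585,0.0025,0.001]
  spin: [2,4,6,8,8.8]
  grip: [1,1,1,1,1]

```text
time_s: 25.05
tcp_pos: [0.4367, 0.199, 0.1077]
ee_rot: [[-0.095, -0.995, -0.0], [-0.995, 0.095, 0.0], [-0.0, 0.0, -1.0]]
wrist_force: [0.6, -0.7, -1.9]
gripper_width: 0.183
gripper_force: 30.0
```

Emit:
servo_tool:
  slide:
    - [0,0,0]
    - [0,0,0]
    - [0,0,0]
    - [0,0,0]
    - [0,0,0]
  spin: [0,0,0,0,0]
  grip: [1,1,1,1,1]

```text
time_s: 25.47
tcp_pos: [0.4369, 0.1949, 0.1083]
ee_rot: [[-0.098, -0.995, -0.001], [-0.995, 0.098, -0.001], [0.001, 0.001, -1.0]]
wrist_force: [-0.6, -0.2, -1.8]
gripper_width: 0.183
gripper_force: 30.0
```

```bash
python3 - <<'E'
from h import *
print(hole(.033)); plan([[.4374,.1955,.06,-95.5]])
E
```

```text
[([320.6, 207.9], np.int32(360), [-0.4, 0.3])]
from [0.4371, 0.195, 0.1084, -95.5968]
slide [-0.0005,-0.0003,0.0484] spin -0.10 -> 0.437 0.196 0.060 -95.5
```

Emit:
servo_tool:
  slide:
    - [-0.0005,-0.0005,0.01]
    - [-0.0005,-0.0005,0.025]
    - [-0.0005,-0.0005,0.04]
    - [-0.0005,-0.0005,0.048]
    - [-0.0005,-0.0005,0.048]
  spin: [0,0,0,0,0]
  grip: [1,1,1,1,1]

```text
time_s: 25.93
tcp_pos: [0.4368, 0.1952, 0.059]
ee_rot: [[-0.097, -0.995, -0.003], [-0.995, 0.097, -0.003], [0.003, 0.003, -1.0]]
wrist_force: [-0.1, -1.1, -1.5]
gripper_width: 0.178
gripper_force: 30.0
```

Emit:
servo_tool:
  slide:
    - [0,0,0.002]
    - [0,0,0.004]
    - [0,0,0.006]
    - [0,0,0.008]
    - [0,0,0.008]
  spin: [0,0,0,0,0]
  grip: [1,1,1,1,1]

```text
time_s: 26.35
tcp_pos: [0.4377, 0.1966, 0.0526]
ee_rot: [[-0.096, -0.995, 0.0], [-0.995, 0.096, 0.0], [-0.0, -0.0, -1.0]]
wrist_force: [-0.7, -1.2, -1.2]
gripper_width: 0.178
gripper_force: 30.0
```

Emit:
servo_tool:
  slide:
    - [0,0,0.0025]
    - [0,0,0.005]
    - [0,0,0.007]
    - [0,0,0.008]
    - [0,0,0.008]
  spin: [0,0,0,0,0]
  grip: [1,1,1,1,1]

```text
time_s: 26.77
tcp_pos: [0.4378, 0.1967, 0.0468]
ee_rot: [[-0.095, -0.995, 0.001], [-0.995, 0.095, -0.0], [0.0, -0.001, -1.0]]
wrist_force: [-6.8, -1.9, 19.4]
gripper_width: 0.183
gripper_force: 30.0
```

Fourth plate is down at floor height. I'll release it, lift high and check the case.

Emit:
servo_tool:
  slide:
    - [0,0,-0.002]
    - [0,0,-0.002]
    - [0,0,-0.002]
    - [0,0,-0.002]
    - [0,0,-0.002]
  spin: [0,0,0,0,0]
  grip: [0.6,0.6,0.6,0.6,0.6]

```text
time_s: 27.18
tcp_pos: [0.4376, 0.1965, 0.0462]
ee_rot: [[-0.096, -0.995, -0.0], [-0.995, 0.096, -0.0], [0.0, 0.0, -1.0]]
wrist_force: [-0.2, 0.8, 0.1]
gripper_width: 0.384
gripper_force: 0.0
```

Emit:
servo_tool:
  slide:
    - [0,0,-0.01]
    - [0,0,-0.04]
    - [0,0,-0.08]
    - [0,0,-0.12]
    - [0,0,-0.15]
  spin: [0,0,0,0,0]
  grip: [0.6,0.6,0.6,0.6,0.6]

```text
time_s: 27.6
tcp_pos: [0.4383, 0.1968, 0.1995]
ee_rot: [[-0.096, -0.995, 0.002], [-0.995, 0.096, 0.001], [-0.002, -0.002, -1.0]]
wrist_force: [0.6, 0.2, -0.3]
gripper_width: 0.401
gripper_force: 0.0
```

Emit:
servo_tool:
  slide:
    - [0,0,-0.03]
    - [0,0,-0.06]
    - [0,0,-0.09]
    - [0,0,-0.11]
    - [0,0,-0.11]
  spin: [0,0,0,0,0]
  grip: [1,1,1,1,1]

```text
time_s: 28.02
tcp_pos: [0.4395, 0.1976, 0.3114]
ee_rot: [[-0.095, -0.995, 0.008], [-0.995, 0.095, 0.005], [-0.006, -0.008, -1.0]]
wrist_force: [0.2, 0.6, -0.0]
gripper_width: 0.113
gripper_force: 0.0
```

```bash
cat >> h.py <<'E'
C0=np.array([.5449,.1838]); AC=np.radians(-5.5); XC=np.array([np.cos(AC),np.sin(AC)]); YC=np.array([-np.sin(AC),np.cos(AC)])
def cw(x,y): return C0+XC*x+YC*y
def wc(p): d=np.array(p[:2])-C0; return d@XC,d@YC
E
python3 - <<'E'
from h import *
c=capture("wrist"); cv2.imwrite("pics/w6.png",c["pixels"])
c=capture("top")
for p in plates(c): print(p)
p=cw(0,175)
plan([[*cw(-60,70),.31,-35],[*p,.31,-5.5],[*p,.195,-5.5]],step=.18)
for th in np.arange(1.65,-.05,-.06):
    y=-140*np.cos(th)+36*np.sin(th); z=140*np.sin(th)+36*np.cos(th); print(round(th,2),"tcp yc %.0f z %.0f"%(90+y+15,30+z+25),end="; ")
E
```

```text
(array([653. , 175.6]), array([ 56.7, 110. ]), np.float32(84.6), array([0.65185377, 0.17519324]), 59, array([218., 203.]))
(array([580.7, 181.8]), array([ 56.6, 110. ]), np.float32(84.4), array([0.57961786, 0.18070713]), 62, array([216., 229.]))
(array([507.4, 179.2]), array([56.6, 94.1]), np.float32(84.7), array([0.50691417, 0.18663336]), 61, array([216., 257.]))
(array([436.1, 186.8]), array([56.5, 90.2]), np.float32(84.9), array([0.43640574, 0.19659109]), 65, array([213., 283.]))
(array([37.3,  0.3]), array([126.5, 197.3]), np.float32(91.5), None, 0, array([278., 432.]))
from [0.4376, 0.1966, 0.3067, -95.5212]
slide [-0.1367,0.1170,-0.0000] spin -0.12 -> 0.334 0.344 0.307 -95.4
slide [-0.1369,0.1167,-0.0000] spin -0.12 -> 0.231 0.491 0.307 -95.3
slide [-0.1372,0.1165,-0.0000] spin -0.12 -> 0.128 0.639 0.307 -95.2
slide [-0.1374,0.1162,-0.0000] spin -0.12 -> 0.024 0.786 0.307 -95.0
slide [-0.1376,0.1159,-0.0000] spin -0.12 -> -0.079 0.933 0.307 -94.9
slide [-0.1379,0.1156,-0.0000] spin -0.12 -> -0.182 1.080 0.307 -94.8
slide [-0.1381,0.1153,-0.0000] spin -0.12 -> -0.286 1.228 0.307
[... 28227 characters left out ...]
000,0.1150] spin 0.00 -> 17.318 174.378 0.195 -5.5
1.65 tcp yc 152 z 192; 1.59 tcp yc 144 z 194; 1.53 tcp yc 135 z 196; 1.47 tcp yc 127 z 198; 1.41 tcp yc 118 z 199; 1.35 tcp yc 109 z 199; 1.29 tcp yc 101 z 199; 1.23 tcp yc 92 z 199; 1.17 tcp yc 84 z 198; 1.11 tcp yc 75 z 196; 1.05 tcp yc 67 z 194; 0.99 tcp yc 58 z 192; 0.93 tcp yc 50 z 189; 0.87 tcp yc 42 z 185; 0.81 tcp yc 35 z 181; 0.75 tcp yc 27 z 177; 0.69 tcp yc 20 z 172; 0.63 tcp yc 13 z 167; 0.57 tcp yc 7 z 161; 0.51 tcp yc 0 z 155; 0.45 tcp yc -5 z 148; 0.39 tcp yc -11 z 142; 0.33 tcp yc -16 z 134; 0.27 tcp yc -20 z 127; 0.21 tcp yc -24 z 119; 0.15 tcp yc -28 z 112; 0.09 tcp yc -31 z 103; 0.03 tcp yc -34 z 95; -0.03 tcp yc -36 z 87;
```

View pics/w6.png

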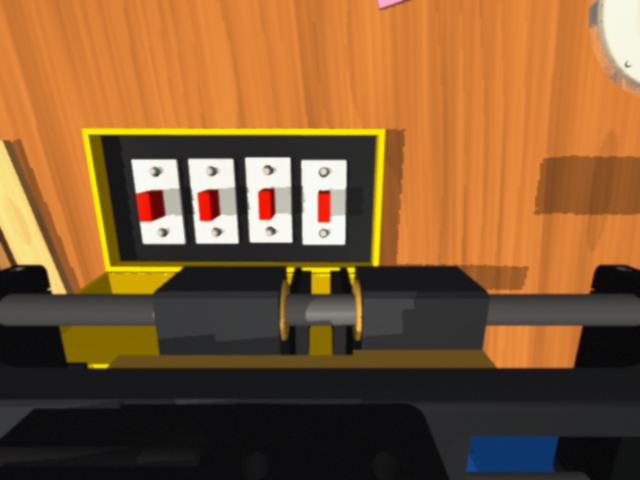

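All four plates show studs through both holes, for example (323,172) and (323,233). My plan call mixed mm and metres, so I'll fix that and go behind the lid.

```bash
python3 - <<'E'
from h import *
p=cw(0,.178)
plan([[*p,.30,-5.5],[*p,.195,-5.5]],step=.18)
E
```

```text
from [0.4376, 0.1966, 0.3067, -95.5212]
slide [-0.0585,-0.0360,0.0022] spin -30.01 -> 0.479 0.251 0.304 -65.5
slide [-0.0327,-0.0604,0.0022] spin -30.01 -> 0.520 0.306 0.302 -35.5
slide [0.0019,-0.0687,0.0022] spin -30.01 -> 0.562 0.361 0.300 -5.5
slide [0.0000,-0.0000,0.1050] spin -0.00 -> 0.562 0.361 0.195 -5.5
```

Emit:
servo_tool:
  slide:
    - [-0.012,-0.007,0]
    - [-0.024,-0.014,0]
    - [-0.036,-0.022,0]
    - [-0.048,-0.03,0]
    - [-0.0585,-0.036,0.002]
  spin: [-6,-12,-18,-24,-30]
  grip: [1,1,1,1,1]

```text
time_s: 28.53
tcp_pos: [0.4793, 0.2516, 0.3026]
ee_rot: [[0.419, -0.908, -0.003], [-0.908, -0.419, -0.002], [0.001, 0.003, -1.0]]
wrist_force: [1.2, -0.2, -0.1]
gripper_width: 0.005
gripper_force: 0.0
```

Emit:
servo_tool:
  slide:
    - [-0.007,-0.012,0]
    - [-0.014,-0.024,0]
    - [-0.02,-0.036,0]
    - [-0.026,-0.048,0]
    - [-0.0325,-0.0605,0.002]
  spin: [-6,-12,-18,-24,-30]
  grip: [1,1,1,1,1]

```text
time_s: 28.95
tcp_pos: [0.5206, 0.3061, 0.3004]
ee_rot: [[0.817, -0.577, -0.003], [-0.577, -0.817, -0.002], [-0.001, 0.004, -1.0]]
wrist_force: [-0.1, 0.5, -0.7]
gripper_width: 0.002
gripper_force: 0.0
```

Emit:
servo_tool:
  slide:
    - [0,-0.014,0]
    - [0.001,-0.028,0]
    - [0.001,-0.042,0]
    - [0.002,-0.056,0]
    - [0.002,-0.0685,0.002]
  spin: [-6,-12,-18,-24,-30]
  grip: [1,1,1,1,1]

```text
time_s: 29.37
tcp_pos: [0.5623, 0.3609, 0.298]
ee_rot: [[0.996, -0.091, -0.003], [-0.091, -0.996, -0.002], [-0.003, 0.003, -1.0]]
wrist_force: [-0.0, 0.2, -0.7]
gripper_width: 0.009
gripper_force: 0.0
```

Emit:
servo_tool:
  slide:
    - [0,0,0]
    - [0,0,0.02]
    - [0,0,0.04]
    - [0,0,0.06]
    - [0,0,0.06]
  spin: [0,0,0,0,0]
  grip: [1,1,1,1,1]

```text
time_s: 29.78
tcp_pos: [0.5593, 0.3585, 0.2339]
ee_rot: [[0.995, -0.099, -0.01], [-0.099, -0.995, -0.007], [-0.009, 0.008, -1.0]]
wrist_force: [-0.4, -0.5, -1.3]
gripper_width: 0.006
gripper_force: 0.0
```

```bash
python3 - <<'E'
from h import *
p=pose(); print(np.round(p,4),np.round(wc(p),4),sense()["gripper_width"])
c=capture("scene"); cv2.imwrite("pics/s2.png",c["pixels"][150:480,300:640]); print([(np.round(q["point"],3),round(q["conf"],2)) for n in("lid_edge","handle_bar","handle_pivot") for q in tip_of(n,"scene")][:5])
E
```

```text
[ 0.5593  0.3585  0.2339 -5.6733] [-0.0024  0.1752] 0.0063088474092996005
[(array([0.56 , 0.326, 0.209]), 0.85), (array([0.562, 0.327, 0.07 ]), 0.77), (array([0.556, 0.332, 0.13 ]), 0.9)]
```

View pics/s2.png

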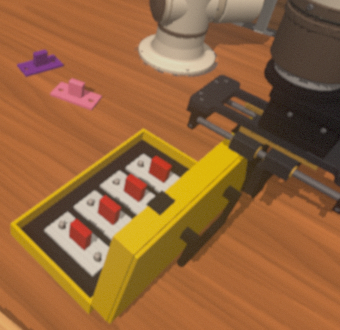

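The scene crop shows all four plates in the case, the lid standing open and the gripper behind it. Now I'll push the lid.

Emit:
servo_tool:
  slide:
    - [0,0,0.015]
    - [0,0,0.03]
    - [0,0,0.043]
    - [0,0,0.043]
    - [0,0,0.043]
  spin: [0,0,0,0,0]
  grip: [1,1,1,1,1]

```text
time_s: 30.4
tcp_pos: [0.5624, 0.3607, 0.1984]
ee_rot: [[0.995, -0.096, 0.001], [-0.096, -0.995, 0.0], [0.001, -0.0, -1.0]]
wrist_force: [1.6, -0.4, 0.8]
gripper_width: 0.007
gripper_force: 0.0
```

Emit:
servo_tool:
  slide:
    - [0,0.008,0]
    - [0,0.016,0]
    - [0,0.024,0]
    - [0,0.032,-0.002]
    - [0,0.041,-0.004]
  spin: [0,0,0,0,0]
  grip: [1,1,1,1,1]

```text
time_s: 30.82
tcp_pos: [0.5585, 0.32, 0.2026]
ee_rot: [[0.995, -0.096, 0.002], [-0.096, -0.995, 0.003], [0.002, -0.003, -1.0]]
wrist_force: [-0.3, 4.1, -0.4]
gripper_width: 0.007
gripper_force: 1.7
```

```bash
python3 - <<'E'
from h import *
p=pose(); print(np.round(p,4),np.round(wc(p),4)); c=capture("scene"); print([(np.round(q["point"],3),round(q["conf"],2)) for n in("lid_edge",) for q in tip_of(n,"scene")][:5])
E
```

```text
[ 0.5585  0.32    0.2026 -5.5013] [0.0005 0.1369]
[(array([0.554, 0.311, 0.211]), 0.7)]
```

Emit:
servo_tool:
  slide:
    - [0,0.009,0]
    - [0,0.018,0]
    - [0,0.027,0]
    - [0,0.036,0]
    - [0,0.045,0]
  spin: [0,0,0,0,0]
  grip: [1,1,1,1,1]

```text
time_s: 31.33
tcp_pos: [0.5546, 0.2746, 0.2025]
ee_rot: [[0.995, -0.096, 0.002], [-0.096, -0.995, 0.001], [0.002, -0.001, -1.0]]
wrist_force: [3.6, 3.3, 4.0]
gripper_width: 0.002
gripper_force: 2.2
```

Emit:
servo_tool:
  slide:
    - [0,0.009,0.001]
    - [0,0.018,0.003]
    - [0,0.026,0.005]
    - [0,0.034,0.007]
    - [0,0.042,0.01]
  spin: [0,0,0,0,0]
  grip: [1,1,1,1,1]

```text
time_s: 31.75
tcp_pos: [0.5495, 0.2318, 0.1911]
ee_rot: [[0.995, -0.096, -0.001], [-0.096, -0.995, -0.001], [-0.001, 0.001, -1.0]]
wrist_force: [0.5, 0.9, 3.8]
gripper_width: 0.011
gripper_force: 1.8
```

```bash
python3 - <<'E'
from h import *
p=pose(); print(np.round(p,4),np.round(wc(p),4)); c=capture("scene"); print([(np.round(q["point"],3),np.round(wc(q["point"]),3),round(q["conf"],2)) for n in("lid_edge","handle_pivot") for q in tip_of(n,"scene")][:5])
E
```

```text
[ 0.5495  0.2318  0.1911 -5.5272] [-0.      0.0482]
[(array([0.546, 0.204, 0.197]), array([-0.001,  0.02 ]), 0.63), (array([0.552, 0.254, 0.144]), array([0.  , 0.07]), 0.75)]
```

Emit:
servo_tool:
  slide:
    - [0,0.006,0.005]
    - [0,0.013,0.009]
    - [0,0.021,0.014]
    - [0,0.028,0.019]
    - [0,0.035,0.024]
  spin: [0,0,0,0,0]
  grip: [1,1,1,1,1]

```text
time_s: 32.32
tcp_pos: [0.5462, 0.1973, 0.167]
ee_rot: [[0.995, -0.096, -0.0], [-0.096, -0.995, -0.001], [-0.0, 0.001, -1.0]]
wrist_force: [0.7, 0.9, 3.9]
gripper_width: 0.001
gripper_force: 1.4
```

Emit:
servo_tool:
  slide:
    - [0,0.006,0.006]
    - [0,0.013,0.012]
    - [0,0.018,0.019]
    - [0,0.024,0.025]
    - [0,0.029,0.033]
  spin: [0,0,0,0,0]
  grip: [1,1,1,1,1]

```text
time_s: 32.73
tcp_pos: [0.5433, 0.1686, 0.1337]
ee_rot: [[0.995, -0.096, -0.001], [-0.096, -0.995, -0.0], [-0.001, 0.0, -1.0]]
wrist_force: [-0.0, -0.7, 3.2]
gripper_width: -0.001
gripper_force: 1.1
```

Emit:
servo_tool:
  slide:
    - [0,0.004,0.007]
    - [0,0.008,0.014]
    - [0,0.012,0.022]
    - [0,0.015,0.03]
    - [0,0.015,0.03]
  spin: [0,0,0,0,0]
  grip: [1,1,1,1,1]

```text
time_s: 33.15
tcp_pos: [0.5407, 0.1534, 0.1021]
ee_rot: [[0.995, -0.097, -0.004], [-0.097, -0.995, -0.002], [-0.004, 0.002, -1.0]]
wrist_force: [0.1, -0.5, -0.3]
gripper_width: 0.005
gripper_force: 0.0
```

```bash
python3 - <<'E'
from h import *
p=pose(); print(np.round(p,4),np.round(wc(p),4)); c=capture("scene"); print([(np.round(q["point"],3),np.round(wc(q["point"]),3),round(q["conf"],2)) for n in("lid_edge","handle_pivot","handle_bar") for q in tip_of(n,"scene")][:5])
E
```

```text
[ 0.5407  0.1534  0.1021 -5.5817] [-0.0012 -0.0307]
[(array([0.534, 0.099, 0.079]), array([-0.003, -0.085]), 0.96), (array([0.545, 0.174, 0.087]), array([ 0.001, -0.01 ]), 0.64), (array([0.556, 0.23 , 0.087]), array([0.006, 0.047]), 0.56)]
```

Emit:
servo_tool:
  slide:
    - [0,0.001,0.004]
    - [0,0.002,0.007]
    - [0,0.002,0.01]
    - [0,0.002,0.012]
    - [0,0.002,0.012]
  spin: [0,0,0,0,0]
  grip: [1,1,1,1,1]

```text
time_s: 33.77
tcp_pos: [0.5417, 0.1524, 0.092]
ee_rot: [[0.995, -0.096, -0.001], [-0.096, -0.995, -0.0], [-0.001, 0.0, -1.0]]
wrist_force: [-0.6, 0.4, -0.4]
gripper_width: 0.009
gripper_force: 0.0
```

Emit:
servo_tool:
  slide:
    - [0,0,0.001]
    - [0,0,0.002]
    - [0,0,0.003]
    - [0,0,0.003]
    - [0,0,0.003]
  spin: [0,0,0,0,0]
  grip: [1,1,1,1,1]

```text
time_s: 34.18
tcp_pos: [0.5419, 0.1524, 0.0914]
ee_rot: [[0.995, -0.095, 0.0], [-0.095, -0.995, -0.0], [0.0, 0.0, -1.0]]
wrist_force: [-4.4, -0.8, 9.7]
gripper_width: 0.003
gripper_force: 5.5
```

```bash
python3 - <<'E'
from h import *
c=capture("top"); W=cloud(c); 
for y in (-80,-60,-45,70,80):
    u,v=pix(c,[*cw(-.1,y/1000),.066]); print(y,W[int(v)-1:int(v)+2,int(u)-1:int(u)+2,2].mean().round(4), c["pixels"][int(v),int(u)])
E
```

```text
-80 0.0656 [ 41 105 126]
-60 0.0664 [ 38  97 120]
-45 0.0657 [ 39  97 121]
70 0.0669 [ 54 141 155]
80 0.0672 [ 54 141 155]
```

Top-camera depth gives 0.066 m across the lid, so it's shut. Lifting off, then over to the handle bar.

Emit:
servo_tool:
  slide:
    - [0,0,-0.02]
    - [0,0,-0.04]
    - [0,0,-0.06]
    - [0,0,-0.08]
    - [0,0,-0.08]
  spin: [0,0,0,0,0]
  grip: [1,1,0.6,0.6,0.6]

```text
time_s: 34.65
tcp_pos: [0.5443, 0.1536, 0.1739]
ee_rot: [[0.995, -0.095, 0.008], [-0.095, -0.995, 0.003], [0.008, -0.004, -1.0]]
wrist_force: [0.4, 0.5, 0.2]
gripper_width: 0.151
gripper_force: 0.0
```

Emit:
servo_tool:
  slide:
    - [0,-0.02,0]
    - [0,-0.04,0]
    - [0,-0.06,0]
    - [0,-0.078,0]
    - [0,-0.078,0]
  spin: [0,0,0,0,0]
  grip: [0.6,0.6,0.6,0.6,0.6]

```text
time_s: 35.07
tcp_pos: [0.5498, 0.233, 0.1688]
ee_rot: [[0.996, -0.093, 0.0], [-0.093, -0.996, 0.0], [0.0, -0.0, -1.0]]
wrist_force: [-0.1, -0.7, 0.6]
gripper_width: 0.394
gripper_force: 0.0
```

```bash
python3 - <<'E'
from h import *
p=pose(); print(np.round(p,4),np.round(wc(p),4))
for n in("top","scene"):
    c=capture(n); W=cloud(c)
    m=(W[...,2]>.078)&(W[...,2]<.1)&(c["pixels"].max(2)<80)
    d=W[m][:,:2]-C0; x=d@XC; y=d@YC; k=(abs(x)<.1)&(abs(y)<.085)
    print(n,k.sum(),np.c_[x,y][k][::max(1,k.sum()//12)].round(3).tolist()); 
    k&=(y>.03)&(y<.06); print(k.sum(),x[k].min() if k.any() else 0,x[k].max() if k.any() else 0,np.median(y[k]))
    print([(np.round(wc(q["point"]),3),np.round(q["point"][2],3),round(q["conf"],2)) for q in tip_of("handle_bar",n)])
c=capture("wrist"); cv2.imwrite("pics/w7.png",c["pixels"])
E
```

```text
[ 0.5498  0.233   0.1688 -5.3579] [0.0002 0.0495]
top 185 [[0.057, 0.048], [0.058, 0.015], [0.051, 0.023], [0.047, -0.021], [-0.036, 0.039], [-0.043, 0.038], [-0.054, 0.047], [-0.056, 0.034], [-0.052, -0.003], [-0.057, 0.021], [-0.053, -0.017], [-0.057, -0.01], [-0.061, -0.015]]
73 -0.05939889152813712 0.0582100053291438 0.04190984452244122
[]
scene 113 [[-0.056, -0.018], [-0.05, -0.018], [-0.057, 0.003], [-0.052, 0.012], [-0.052, 0.018], [-0.053, 0.026], [-0.055, 0.033], [-0.039, 0.047], [-0.036, 0.047], [-0.026, 0.046], [-0.03, 0.05], [-0.021, 0.049], [-0.003, 0.046]]
63 -0.05464649944535535 0.002172922158274154 0.04754214922422443
[(array([0.006, 0.044]), np.float64(0.083), 0.67), (array([ 0.002, -0.092]), np.float64(0.065), 0.51)]
```

View pics/w7.png

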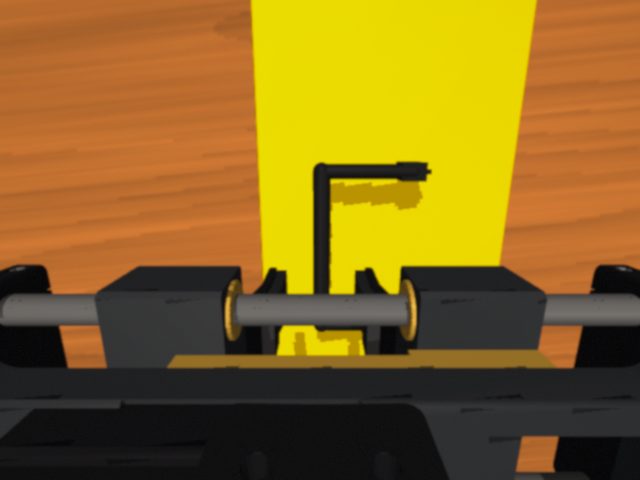

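The wrist view shows the folded bar running down at column 321, centred between the open fingers (gap 280–365). I'll descend and pinch it.

Emit:
servo_tool:
  slide:
    - [0,0.001,0.02]
    - [0,0.001,0.04]
    - [0,0.001,0.06]
    - [0,0.001,0.071]
    - [0,0.001,0.071]
  spin: [0,0,0,0,0]
  grip: [0.6,0.6,0.6,0.6,0.6]

```text
time_s: 35.73
tcp_pos: [0.5479, 0.2275, 0.0959]
ee_rot: [[0.995, -0.097, -0.005], [-0.097, -0.995, -0.003], [-0.005, 0.004, -1.0]]
wrist_force: [-0.8, -0.3, -0.1]
gripper_width: 0.404
gripper_force: 0.0
```

Emit:
servo_tool:
  slide:
    - [0,0,0]
    - [0,0,0]
    - [0,0,0]
    - [0,0,0]
    - [0,0,0]
  spin: [0,0,0,0,0]
  grip: [0.7,0.9,1,1,1]

```text
time_s: 36.15
tcp_pos: [0.5499, 0.229, 0.0996]
ee_rot: [[0.995, -0.096, 0.001], [-0.096, -0.995, 0.0], [0.001, -0.0, -1.0]]
wrist_force: [0.0, -1.0, 2.5]
gripper_width: 0.126
gripper_force: 30.0
```

```bash
python3 - <<'E'
from h import *
p=pose(); print(np.round(p,4),np.round(wc(p),4),sense()["gripper_width"],sense()["wrist_force"])
for t in np.arange(0,1.56,.1): print(round(t,1),"dy %.1f dz %.1f"%(60*(1-np.cos(t)),60*np.sin(t)),end="; ")
E
```

```text
[ 0.5499  0.229   0.0996 -5.4922] [0.0006 0.0455] 0.12625444150691428 [ 0.04047866 -1.02191098  2.53191866]
0.0 dy 0.0 dz 0.0; 0.1 dy 0.3 dz 6.0; 0.2 dy 1.2 dz 11.9; 0.3 dy 2.7 dz 17.7; 0.4 dy 4.7 dz 23.4; 0.5 dy 7.3 dz 28.8; 0.6 dy 10.5 dz 33.9; 0.7 dy 14.1 dz 38.7; 0.8 dy 18.2 dz 43.0; 0.9 dy 22.7 dz 47.0; 1.0 dy 27.6 dz 50.5; 1.1 dy 32.8 dz 53.5; 1.2 dy 38.3 dz 55.9; 1.3 dy 44.0 dz 57.8; 1.4 dy 49.8 dz 59.1; 1.5 dy 55.8 dz 59.8;
```

Emit:
servo_tool:
  slide:
    - [0,0.0003,-0.006]
    - [0,0.0012,-0.012]
    - [0,0.0027,-0.0177]
    - [0,0.0047,-0.0234]
    - [0,0.0073,-0.0288]
  spin: [0,0,0,0,0]
  grip: [1,1,1,1,1]

```text
time_s: 36.57
tcp_pos: [0.5491, 0.223, 0.1281]
ee_rot: [[0.995, -0.096, 0.002], [-0.096, -0.995, 0.003], [0.001, -0.003, -1.0]]
wrist_force: [0.6, 5.3, -3.8]
gripper_width: 0.127
gripper_force: 30.0
```

Emit:
servo_tool:
  slide:
    - [0,0.0032,-0.005]
    - [0,0.0068,-0.0099]
    - [0,0.0109,-0.0142]
    - [0,0.0154,-0.0182]
    - [0,0.0203,-0.0217]
  spin: [0,0,0,0,0]
  grip: [1,1,1,1,1]

```text
time_s: 36.98
tcp_pos: [0.5475, 0.2054, 0.1521]
ee_rot: [[0.995, -0.095, 0.005], [-0.095, -0.995, 0.007], [0.004, -0.008, -1.0]]
wrist_force: [-4.2, 12.2, 6.3]
gripper_width: 0.128
gripper_force: 30.0
```

Emit:
servo_tool:
  slide:
    - [0,0.0052,-0.003]
    - [0,0.0107,-0.0054]
    - [0,0.0164,-0.0073]
    - [0,0.0222,-0.0086]
    - [0,0.0252,-0.009]
  spin: [0,0,0,0,0]
  grip: [1,1,1,1,1]

```text
time_s: 37.4
tcp_pos: [0.5449, 0.1778, 0.1624]
ee_rot: [[0.996, -0.094, 0.004], [-0.094, -0.996, 0.003], [0.004, -0.003, -1.0]]
wrist_force: [-3.3, 3.5, 8.4]
gripper_width: 0.124
gripper_force: 30.0
```

```bash
python3 - <<'E'
from h import *
p=pose(); print(np.round(p,4),np.round(wc(p),4),sense()["wrist_force"])
c=capture("scene"); cv2.imwrite("pics/s3.png",cv2.resize(c["pixels"][200:480,260:600],None,fx=2,fy=2)); print([(np.round(wc(q["point"]),3),np.round(q["point"][2],3),round(q["conf"],2)) for n in ("handle_bar","lid_edge") for q in tip_of(n,"scene")])
E
```

```text
[ 0.5449  0.1778  0.1624 -5.4151] [ 0.0006 -0.006 ] [-3.32018343  3.5431837   8.41230616]
[(array([ 0.006, -0.009]), np.float64(0.14), 0.83), (array([-0.001, -0.089]), np.float64(0.063), 0.65)]
```

View pics/s3.png

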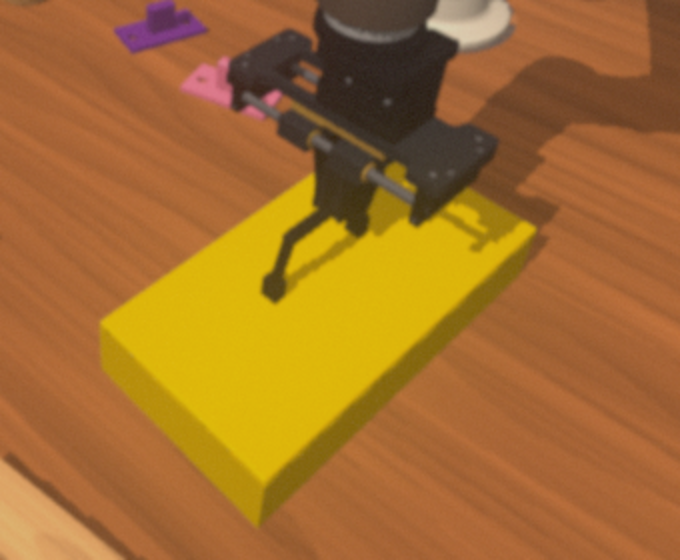

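The crop shows the lid shut and the handle nearly upright, bar at about yc −9 mm and z 0.14. That's past the snap angle, so I'll release and lift away.

Emit:
servo_tool:
  slide:
    - [0,0,0]
    - [0,0,0]
    - [0,0,0]
    - [0,0,0]
    - [0,0,0]
  spin: [0,0,0,0,0]
  grip: [0.6,0.6,0.5,0.5,0.5]

```text
time_s: 37.97
tcp_pos: [0.544, 0.1764, 0.1578]
ee_rot: [[0.995, -0.096, -0.001], [-0.096, -0.995, -0.0], [-0.001, 0.0, -1.0]]
wrist_force: [-0.2, 0.4, -0.5]
gripper_width: 0.423
gripper_force: 0.0
```

Emit:
servo_tool:
  slide:
    - [0,0.004,0]
    - [0,0.004,-0.02]
    - [0,0.004,-0.05]
    - [0,0.004,-0.09]
    - [0,0.004,-0.12]
  spin: [0,0,0,0,0]
  grip: [0.5,0.5,0.5,0.5,0.5]

```text
time_s: 38.38
tcp_pos: [0.5443, 0.1724, 0.2804]
ee_rot: [[0.995, -0.096, 0.001], [-0.096, -0.995, -0.0], [0.001, -0.0, -1.0]]
wrist_force: [-0.1, 0.0, 0.8]
gripper_width: 0.498
gripper_force: 0.0
```

Emit:
servo_tool:
  slide:
    - [0,0,0]
    - [0,0,0]
    - [0,0,0]
    - [0,0,0]
    - [0,0,0]
  spin: [0,0,0,0,0]
  grip: [0.5,0.5,0.5,0.5,0.5]

```text
time_s: 38.8
tcp_pos: [0.5434, 0.1723, 0.2763]
ee_rot: [[0.995, -0.096, -0.003], [-0.096, -0.995, -0.002], [-0.003, 0.002, -1.0]]
wrist_force: [-0.4, -0.9, -0.6]
gripper_width: 0.503
gripper_force: 0.0
```

```bash
python3 - <<'E'
from h import *
print(sense()["wrist_force"])
c=capture("scene"); cv2.imwrite("pics/s4.png",cv2.resize(c["pixels"][200:480,260:600],None,fx=2,fy=2)); print([(np.round(wc(q["point"]),3),np.round(q["point"][2],3),round(q["conf"],2)) for n in ("handle_bar","handle_pivot","lid_edge") for q in tip_of(n,"scene")])
W=cloud(c); d=W[...,:2]-C0; x=d@XC; y=d@YC
m=(abs(x)<.06)&(abs(y)<.09)&(W[...,2]>.125)&(W[...,2]<.16); print(m.sum(),np.median(y[m]),W[m][:,2].max())
E
```

```text
[-0.44444178 -0.91704999 -0.59748102]
[(array([ 0.002, -0.016]), np.float64(0.143), 0.56), (array([-0.001, -0.017]), np.float64(0.082), 0.88), (array([-0.003, -0.087]), np.float64(0.062), 0.82)]
511 -0.01159912434049025 0.14967696987918405
```

View pics/s4.png

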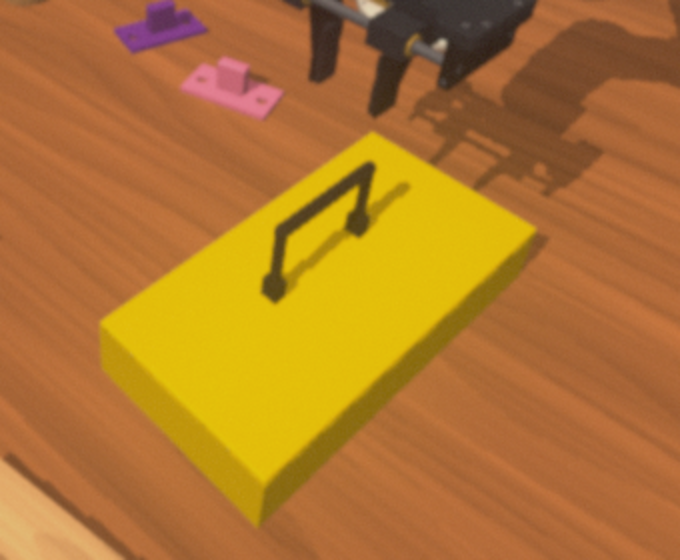

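The handle stands upright (bar above pivot, crop (325,195)), the lid is shut and the gripper is clear. Handing in.

```bash
python3 -c "
from h import *
c=capture('top'); W=cloud(c)
for y in (-80,-50,80):
    u,v=pix(c,[*cw(.12,y/1000),.066]); print(y,W[int(v)-1:int(v)+2,int(u)-1:int(u)+2,2].mean().round(4))
print(finish_job())"
```

```text
-80 0.0666
-50 0.0666
80 0.1263
the job is handed in; nothing more can be done
None
```

All four plates are on their studs in the case, the lid is shut and the carry handle is snapped upright; I handed the job in after 39 s of robot time, and no verdict came back.

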